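# Prise the pressed-on cover off a gearcase with a wedge

### The job

The gearcase of the test machine lies in its sloping cradle with its cover pressed on. Prise the cover up with the double-ended wedge, working it into the seam over the ledge at one end and then at the other in turn, gently and evenly: while the cover is still in the case neither end may ever stand more than about 6 mm above the other. When both ends have let go, put the wedge down on the bench, take the loose cover off by its block and lay it on the rubber mat, block up; leave the loupe, tin, oil bottle and tweezers alone.

Things in the scene. Friction and masses are not known exactly. Their poses are not given: they have to be found in the camera images.
- gearcase: Aluminium gearcase fixed in a grey sloping cradle; it cannot move. Origin: centre of its rim (the seam plane), 81 mm above the bench. z is square to the rim and leans 25 degrees from vertical, to the front right; x points up the slope, away from the robot and to the left; y is level, along the case. Case body 66 mm wide (x), 102 mm long (y, to +-51 mm), open on top (53 x 93 mm) with gears inside. Beyond each end juts a ledge.
- ledge_left (a point): Middle of the bare part of the top of the +y end ledge of the gearcase, at y = 87 mm, 3 mm below the rim (gearcase z = -3 mm); axes as the gearcase's. The ledge is flat, 66 mm wide (x), 7.5 mm thick and runs from y = 51 to 94 mm; its outer 14 mm lie bare, the rest is under the cover's overhanging end. Free air beyond it and, but for ribs, below.
- ledge_right (a point): The same point of the -y end ledge (gearcase y = -87 mm, z = -3 mm); axes as the gearcase's.
- gear_cover: Loose aluminium cover pressed on the case: plate 66 (x) x 160 (y) x 6 mm with a solid spigot 8 mm deep, 52 x 92 mm, down in the opening. Origin: centre of the plate's underside; at the start its frame equals the gearcase's. Sprung clips in the case, two in each end wall (y = +-46 mm), grip its ends by friction; what is raised stays up. 180 to 290 g. Lying on its spigot, its origin is 8 mm up.
- cover_left (a point): Middle of the lower edge at the cover's +y end (cover y = 75 mm, z = 0; a bevel rises 2.5 mm from it to the plate's end at 80 mm). It overhangs the ledge: a seam 3 mm high at the start, 24 mm deep. Lifting one end takes 5 to 15 N. When an end has risen 4.5 mm at its clips these snap under the spigot and hold that end 4.5 mm up, loose; one end rising alone tilts the plate about the other end's clips.
- cover_right (a point): The same point of the cover's -y end (cover y = -75 mm, z = 0), with a seam and clips of its own; axes as the cover's.
- cover_block (a point): Centre of the top of the rounded bearing block in the middle of the cover, by which it is lifted: 30 mm (x) x 46 mm (y), 16 mm high above the plate (its top 22 mm above the plate's underside); axes as the cover's. Low ribs up to 6 mm high run from it along y.
- pry_wedge: Double-ended prying wedge lying on the bench, 130 mm long (x). Origin: centre of its flat underside, z up. Middle: black grip from x = -30 to 30 mm, 20 mm wide (y), 18 mm high. Each end is a smooth steel wedge 26 mm wide, 1.5 mm thick at the tip (x = +-65 mm), its top rising evenly to 13.6 mm at x = +-35 mm (22 degrees), its underside flat. Both ends are alike. 140 g.
- parts_mat: Dark grey rubber mat fixed on the bench, 180 mm (x) x 110 mm (y) x 3 mm. Origin: centre of its underside, on the bench top.
- loupe_1: Black eye loupe standing on the bench, 35 mm across, 34 mm high; a bystander. Origin: centre of its underside.
- tin_1: White round parts tin, 50 mm across, 21 mm high; a bystander. Origin: centre of its underside.
- oil_1: Small oil bottle with a dropper top, 30 mm across, 95 mm high; a bystander. Origin: centre of its underside.
- tweezers_a: Steel tweezers lying on the bench, 13 x 124 x 10 mm, long along y; a bystander. Origin: centre of their underside.

How it is judged:
By the outcome, as a careful person would: the job done as asked, in the order asked, and still so for the second after the job is handed in, with the robot touching nothing.
It also fails if it takes over 67 s, if anything falls off the work surface, if the arm or the gripper's body presses on something with over 40 N, if the wrist force passes 120 N, or if a joint passes its speed limit or range.

### The arm

A 6-joint arm with a two-finger parallel gripper is mounted at the origin on a cart in front of the work surface, level with it; the furniture and walls round the work are solid. World frame = base frame: x ahead of the robot, y to its left, z up, the work surface at z = 0. Lengths are in m, angles in rad, forces in N, time in s.
With the tool pointing down it reaches from about 0.3 to 0.875 m from the base axis. Payload 6.4 kg.
Tool frame: the origin (TCP) lies on the mounting face of the last link; the fingertips stand 173 mm ahead of it and the grasp point (between the pads) lies 155 mm ahead of it (ctrl.tip_reach is the distance from the TCP to the fingertips, in m); z points along the fingers, y is the line along which they close (so a half turn about z gives the same grasp; the last joint's range is limited). The gripper opens to 85 mm and grips with 20 to 120 N. Pads are 22 mm wide; open, the fingers measure 114 mm over their backs; the gripper's body (76 mm by 85 mm) begins 54 mm behind the grasp point. The pads swing forward as they close: fully open they stand 13 mm farther back than shut.
Start: joints at [-1.313, 0.181, 1.607, -0, 1.354, -0.206], TCP at [0.257, -0.514, 0.405] pointing down, gripper open.
Joint ranges: [-2.99, 2.99], [-0.89, 2.07], [0.3, 2.58], [-1.14, 4.28], [0, 2.63], [-3.12, 3.12]. Speed limits (rad/s): [2.57, 2.57, 3.01, 3.14, 3.14, 3.14].

### API

Orientations are given as a unit quaternion [w, x, y, z].
In Python, from bench import ctrl gives the robot as it stands.
- The arm moves only by the shell command python3 -m pendant 'ROWS'. ROWS is JSON, a list that holds one entry, the list of rows, each a list of 7 numbers: the opening, from 0 (shut) to 1 (fully open), then the shift along the tool's x, y, z in mm, then the turn, a rotation vector about the tool's x, y, z in rad. A call has 1 to 5 rows; each row is the pose to reach, as a shift and turn from the pose commanded when the call began, along the tool's axes at that moment; what a row does not reach only later rows make up. A row lasts 1/12 s, in which the tool goes at most 41.7 mm and 7.16 degrees, less where a joint would pass 70% of its speed; a pose out of reach is approached as far as the arm can. A call with a gripper value outside its range is refused whole. The fingers move at their own pace and stop on an object; the grip force is fixed at half the most. Time passes only in rows, so rows that repeat a pose let the fingers close. It gives the time, the measured TCP pose, the force, the opening and the grip force at its end, in the units of the state.
- ctrl.get_obs(): the state, without advancing time (a new reading comes with each control period).
- ctrl.camera(name): name is "scene" or "top" or "wrist"; returns the picture (400x640x3 uint8, red, green, blue); there is no depth.
- ctrl.camera_params(name): a dict with "mtx" (3x3 intrinsics, pixels), "world_from_camera" (4x4, takes a point from camera to world coordinates); the wrist camera has in their place "tool_from_camera" (4x4, takes a point from camera to tool coordinates, whose origin is the TCP and whose axes are the flange's). Camera axes: x right, y down, z forward; pixel columns grow to the right and rows downward; lengths in m; the calibration is good to about 2 mm. A picture is of the moment at which its call begins: read the wrist's pose just before it. camera_params takes no time and is no camera call.
- ctrl.hand_in(): hands the job in; it is judged then, once.
Trained networks look in the newest picture that a camera, given by its name, has taken for a name from the list of things; names that differ only in an ending like _2 or _b are one class to them, and where a whole thing is asked for, a point or a joint stands for the part that bears it (a point fixed in the world has none). Each returns a list of dicts, best first, with "confidence" (0 to 1); they miss things now and then, are a little off and sometimes report something else, mostly with a low value. They report only what shows in the picture. A call takes as long as a camera call.
- ctrl.boxes_of(camera, name): "point" ([column, row] as shares, 0 to 1, of the picture: columns of its width, rows of its height, amid what is visible of it).
The state is a dict: "time_s": time; "q": joint angles; "dq": joint speeds; "joint_efforts": joint torques, N m; "eef_pos": TCP position; "eef_rot": TCP orientation; "wrist_force": force on the tool from outside, world axes, zero at the start; "torque": the same for the moment, N m; "opening": opening from 0.0 (shut) to 1.0 (fully open); "grasp_force": force on a finger pad.
Only numpy, scipy, OpenCV 4.12 (cv2) and the standard library are available. Lean on these libraries where they do the work, as an engineer would, in place of code of your own. Each camera call takes 0.05 s, during which the arm holds its last target. There are 200 camera calls.

## Working session

There is one attempt and no reset: what is moved stays moved. The work goes in short steps, Python scripts to look and compute and a shell command to move; the robot and the scene stay as the last step left them, time stands still between calls to the robot, and variables do not carry over. Pictures are saved under pics/ and viewed, at most 10 in all, crops included, and the job is handed in when it is done.

```bash
ls; mkdir -p pics; python3 - <<'E'
from bench import ctrl
import cv2,numpy as np
for c in ["scene","top"]:
    im=ctrl.camera(c); cv2.imwrite(f"pics/{c}0.png",im[:,:,::-1])
    p=ctrl.camera_params(c); print(c,np.round(p["mtx"],1).tolist(),np.round(p["world_from_camera"],4).tolist())
    for n in ["gearcase","ledge_left","ledge_right","cover_left","cover_right","cover_block","pry_wedge","parts_mat","loupe_1","tin_1","oil_1","tweezers_a"]:
        r=ctrl.boxes_of(c,n)[:2]
        print(n,[(round(a["point"][0]*640),round(a["point"][1]*400),round(a["confidence"],2)) for a in r])
print(ctrl.camera_params("wrist")); print(ctrl.get_obs())
E
```

```text
pics
scene [[469.8, 0.0, 318.7], [0.0, 469.8, 202.2], [0.0, 0.0, 1.0]] [[-0.8548, -0.336, 0.3955, 0.0632], [-0.5185, 0.5832, -0.6253, 0.7561], [-0.0205, -0.7396, -0.6727, 0.9322], [0.0, 0.0, 0.0, 1.0]]
gearcase [(296, 241, 0.59)]
ledge_left [(295, 244, 0.8), (297, 307, 0.47)]
ledge_right [(296, 241, 0.59)]
cover_left [(310, 219, 0.58)]
cover_right [(308, 219, 0.71), (361, 262, 0.42)]
cover_block [(306, 220, 0.58)]
pry_wedge [(373, 213, 0.92)]
parts_mat [(383, 173, 0.93)]
loupe_1 [(360, 260, 0.7), (370, 212, 0.67)]
tin_1 [(330, 166, 0.54)]
oil_1 [(239, 229, 0.46)]
tweezers_a [(305, 315, 0.61)]
top [[379.1, 0.0, 320.3], [0.0, 379.1, 200.7], [0.0, 0.0, 1.0]] [[0.0262, -0.9847, 0.1721, 0.3977], [-0.9992, -0.0309, -0.0248, -0.0353], [0.0297, -0.1714, -0.9848, 1.0912], [0.0, 0.0, 0.0, 1.0]]
gearcase [(276, 201, 0.69)]
ledge_left [(275, 201, 0.56)]
ledge_right [(272, 202, 0.94), (291, 207, 0.52)]
cover_left [(285, 206, 0.61)]
cover_right [(286, 207, 0.96)]
cover_block [(287, 208, 0.83)]
pry_wedge [(354, 248, 0.95), (285, 266, 0.39)]
parts_mat [(412, 231, 0.6), (393, 178, 0.35)]
loupe_1 [(28
[... 593 characters left out ...]
00e+00]])}
{'time_s': 1.3, 'q': array([-1.31330276e+00,  1.80816008e-01,  1.60701794e+00, -2.50463935e-05,
        1.35377427e+00, -2.06263620e-01]), 'dq': array([-0.00224228, -0.00097169,  0.00018762, -0.00020879, -0.00055565,
       -0.00103317]), 'joint_efforts': array([-1.08688380e-04, -4.44845653e+01, -3.51675618e+01, -2.99839448e-04,
        6.92123540e-04,  2.82722129e-05]), 'eef_pos': array([ 0.25723884, -0.51426539,  0.40467076]), 'eef_rot': array([-7.46678259e-06,  9.73235780e-01,  2.29808870e-01, -1.24247355e-05]), 'wrist_force': array([-0.63907522, -0.33515058, -0.06745988]), 'torque': array([0.03100776, 0.01975516, 0.03715406]), 'grasp_force': 0.0, 'opening': 1.0029891563618254}
```

View pics/scene0.png

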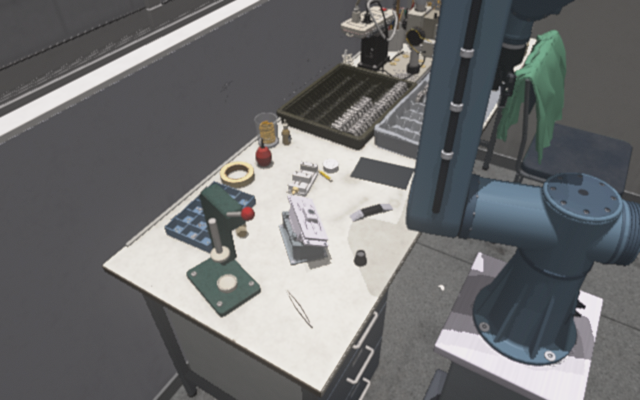

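View pics/top0.png

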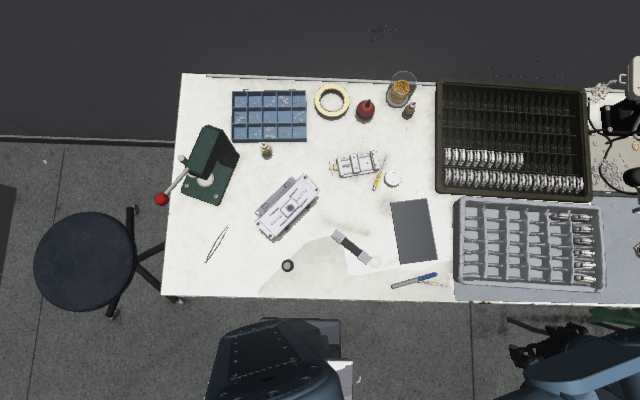

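The top view shows the cover at about (288,207) with its long axis running from (263,230) to (312,185). The wedge is at (350,247), the mat at (414,231), the tin at (393,178), the loupe at (288,265), the oil bottle at (266,150) and the tweezers at (216,243). Next I'll zoom in to get orientations.

```bash
cat > h.py <<'E'
from bench import ctrl
import numpy as np, cv2
from scipy.spatial.transform import Rotation as R
def Rq(q): return R.from_quat(np.r_[q[1:],q[0]])
def cam(c):
    p=ctrl.camera_params(c); K=p["mtx"]
    if c!="wrist": return K,np.array(p["world_from_camera"])
    o=ctrl.get_obs(); T=np.eye(4); T[:3,:3]=Rq(o["eef_rot"]).as_matrix(); T[:3,3]=o["eef_pos"]
    return K,T@p["tool_from_camera"]
def px2w(KT,px,z):
    K,T=KT; d=T[:3,:3]@np.linalg.inv(K)@np.r_[px,1.]; return T[:3,3]+d*(z-T[2,3])/d[2]
def w2px(KT,P):
    K,T=KT; P=(np.atleast_2d(P)-T[:3,3])@T[:3,:3]; u=P@K.T; return u[:,:2]/u[:,2:]
def caseR(yaw): # yaw = heading of horizontal part of case x (uphill)
    return (R.from_euler('z',yaw)*R.from_euler('y',-np.deg2rad(25))).as_matrix()
def delta(pos,Rm,cur=None):
    o=ctrl.get_obs(); Rc=Rq(o["eef_rot"]); 
    d=Rc.inv().apply(np.array(pos)-o["eef_pos"])*1000; r=(Rc.inv()*R.from_matrix(Rm)).as_rotvec()
    print("delta mm",np.round(d,1).tolist(),"rot",np.round(r,3).tolist(),"F",np.round(o["wrist_force"],1).tolist())
E
python3 - <<'E'
from h import *
KT=cam("top")
for n,p,z in [("wedge",(350,247),.009),("mat",(414,231),.003),("tin",(393,178),.02),("loupe",(288,265),.03),("oil",(266,148),.05),("tweez",(216,243),.005),("cover",(288,207),.1)]:
    print(n,np.round(px2w(KT,p,z),3))
a=cv2.imread("pics/top0.png"); b=cv2.imread("pics/scene0.png")
A=cv2.resize(a[165:265,245:385],None,fx=5.5,fy=5.5,interpolation=cv2.INTER_CUBIC)
cv2.imwrite("pics/z1.png",A)
B=cv2.resize(b[180:275,270:400],None,fx=6,fy=6,interpolation=cv2.INTER_CUBIC)
cv2.imwrite("pics/z2.png",B)
E
```

```text
wedge [ 0.456 -0.15   0.009]
mat [ 0.507 -0.336  0.003]
tin [ 0.659 -0.272  0.02 ]
loupe [0.401 0.022 0.03 ]
oil [0.727 0.097 0.05 ]
tweez [0.457 0.23  0.005]
cover [0.551 0.025 0.1  ]
```

View pics/z1.png

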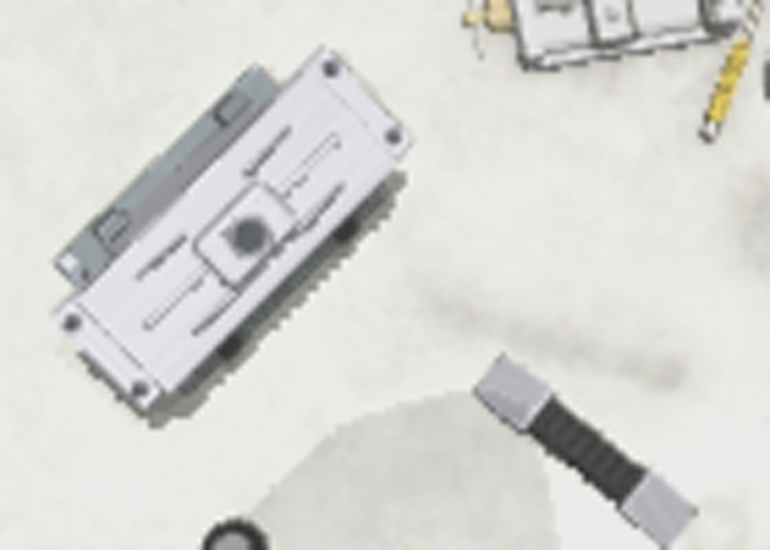

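The zoom shows the ledge outline corners at (325,45), (412,145), (155,408) and (55,310), with the block top at (248,232). The wedge tips are at (489,372) and (678,530).

```bash
python3 - <<'E'
from h import *
from scipy.optimize import least_squares
KT=cam("top"); f=lambda u:np.array([245+(u[0]+.5)/5.5-.5,165+(u[1]+.5)/5.5-.5])
a=px2w(KT,f((489,372)),.001);b=px2w(KT,f((678,530)),.001);d=a-b
print("wedge",(a+b)/2,"len",np.linalg.norm(d),"heading",np.rad2deg(np.arctan2(d[1],d[0])))
# case fit: ledge outline corners + block top
M=np.array([[33,-94,-3],[-33,-94,-3],[-33,94,-3],[33,94,-3],[0,0,22]])/1000
px=np.array([f(u) for u in [(325,45),(412,145),(155,408),(55,310),(248,235)]])
g=lambda v:(w2px(KT,np.r_[v[:2],.081]+M@caseR(v[2]).T)-px).ravel()
s=least_squares(g,[.55,.02,.78]);print("case",s.x,np.rad2deg(s.x[2]),np.round(s.fun,1))
h=np.arctan2(d[1],d[0]); w=(a+b)/2
Rm=np.array([[np.cos(h),np.sin(h),0],[np.sin(h),-np.cos(h),0],[0,0,-1]]).T
delta([w[0],w[1],.30],Rm)
E
```

```text
wedge [ 0.45771747 -0.15297952  0.001     ] len 0.12733823537643338 heading 51.57979477463139
case [0.55755299 0.02546786 0.82826889] 47.45631190670553 [ 0.6 -0.1  0.4 -1.1 -1.4  0.  -0.3  1.2  0.6 -0.2]
delta mm [340.9, -233.4, 104.7] rot [-0.0, 0.0, -0.436] F [-0.6, -0.3, -0.1]
```

```bash
python3 -m pendant '[[[1,170,-117,20,0,0,0],[1,170,-117,20,0,0,0],[1,170,-117,20,0,0,0],[1,170,-117,20,0,0,0],[1,170,-117,20,0,0,0]]]'; python3 -m pendant '[[[1,171,-116,85,0,0,-0.436],[1,171,-116,85,0,0,-0.436],[1,171,-116,85,0,0,-0.436],[1,171,-116,85,0,0,-0.436],[1,171,-116,85,0,0,-0.436]]]'; python3 -m pendant '[[[1,0,0,0,0,0,0],[1,0,0,0,0,0,0]]]'
python3 - <<'E'
from h import *
im=ctrl.camera("wrist"); cv2.imwrite("pics/w1.png",im[:,:,::-1]); o=ctrl.get_obs(); print(o["eef_pos"],o["q"],o["time_s"])
for n in ["pry_wedge","loupe_1","gearcase","tin_1"]: print(n,[(a["point"][0]*640,a["point"][1]*400,a["confidence"]) for a in ctrl.boxes_of("wrist",n)[:2]])
KT=cam("wrist"); w=[.4577,-.1530,.01]; print(w2px(KT,w))
E
```

```text
time_s: 1.72
eef_pos: [0.3574, -0.3318, 0.3846]
eef_rot: [0.0, 0.973, 0.23, 0.0]
wrist_force: [1.0, -0.9, -0.3]
opening: 0.999
grasp_force: 0.0
time_s: 2.13
eef_pos: [0.4517, -0.1637, 0.3051]
eef_rot: [0.0, 0.9, 0.436, 0.0]
wrist_force: [0.3, -0.3, 0.4]
opening: 0.999
grasp_force: 0.0
time_s: 2.3
eef_pos: [0.4515, -0.1633, 0.3045]
eef_rot: [-0.001, 0.9, 0.437, -0.001]
wrist_force: [0.6, -0.2, 0.3]
opening: 0.999
grasp_force: 0.0
[ 0.45143905 -0.1648573   0.30533396] [-5.97656826e-01  8.84304818e-02  1.92832510e+00 -3.99304785e-04
  1.12518607e+00  7.11598912e-02] 2.35
pry_wedge [(314.304, 165.92, 0.86)]
loupe_1 [(83.392, 23.400000000000002, 0.82)]
gearcase []
tin_1 [(616.192, 135.0, 0.56)]
[[310.66671333 173.55874479]]
```

View pics/w1.png

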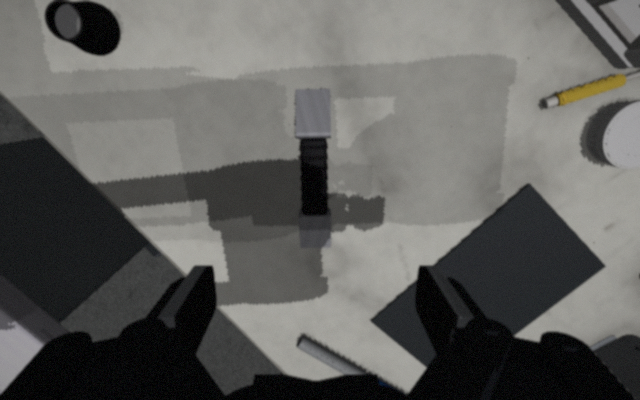

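The wrist view shows the wedge upright in the picture, with its tips at about (313,88) and (315,246). The mat is at lower right with corners at (530,184), (605,265) and (372,320), and the loupe is at upper left.

```bash
python3 - <<'E'
from h import *
KT=cam("wrist")
a=px2w(KT,(312.5,88),.001);b=px2w(KT,(315,246.5),.001);d=a-b;h=np.arctan2(d[1],d[0]); w=(a+b)/2
print("wedge",w,np.linalg.norm(d),np.rad2deg(h))
m=[px2w(KT,p,.003) for p in [(530,184),(605,265),(372,320)]]
e=m[0]-m[2]; print("mat",np.round(m,3).tolist(),"centre",(m[1]+m[2])/2,np.rad2deg(np.arctan2(e[1],e[0])),np.linalg.norm(e))
Rm=np.array([[np.cos(h),np.sin(h),0],[np.sin(h),-np.cos(h),0],[0,0,-1]]).T
delta([w[0],w[1],.178],Rm)
E
```

```text
wedge [ 0.45868095 -0.15571419  0.001     ] 0.13091114084471583 52.22796730035068
mat [[0.591, -0.272, 0.003], [0.607, -0.38, 0.003], [0.414, -0.298, 0.003]] centre [ 0.51064875 -0.33898081  0.003     ] 8.27969938594274 0.17876600448665897
delta mm [13.5, -1.2, 128.2] rot [0.002, 0.0, -0.014] F [0.2, -0.5, 0.5]
```

```bash
python3 -m pendant '[[[1,13.5,-1,110,0,0,-0.014],[1,13.5,-1,110,0,0,-0.014],[1,13.5,-1,110,0,0,-0.014],[1,13.5,-1,129,0,0,-0.014],[1,13.5,-1,129,0,0,-0.014]]]'; for i in 1 2; do python3 -m pendant '[[[0,0,0,0,0,0,0],[0,0,0,0,0,0,0],[0,0,0,0,0,0,0],[0,0,0,0,0,0,0]]]';done; python3 -c "
from h import *;print(ctrl.tip_reach)"
```

```text
time_s: 2.97
eef_pos: [0.4567, -0.1544, 0.173]
eef_rot: [-0.003, 0.898, 0.44, -0.002]
wrist_force: [-1.1, 0.5, -0.5]
opening: 0.998
grasp_force: 0.0
time_s: 3.3
eef_pos: [0.4595, -0.1551, 0.1782]
eef_rot: [0.001, 0.898, 0.441, 0.001]
wrist_force: [-0.8, 0.7, 0.2]
opening: 0.454
grasp_force: 0.0
time_s: 3.63
eef_pos: [0.4594, -0.1547, 0.1778]
eef_rot: [0.001, 0.897, 0.441, 0.001]
wrist_force: [-0.8, 0.5, 6.1]
opening: 0.216
grasp_force: 59.7
0.1734
```

```bash
python3 -m pendant '[[[0,0,0,-40,0,0,0],[0,0,0,-160,0,0,0],[0,0,0,-160,0,0,0],[0,0,0,-160,0,0,0],[0,0,0,-160,0,0,0]]]'; python3 - <<'E'
from h import *
C=np.array([.5576,.0255,.081]);Rc=caseR(.828); Rm=np.c_[Rc[:,1],Rc[:,0],-Rc[:,2]]
delta(C+Rc@np.array([0,.175,.177+.05]),Rm); print(C+Rc@np.array([0,.175,.177+.05]))
E
```

```text
time_s: 4.05
eef_pos: [0.461, -0.1555, 0.3447]
eef_rot: [0.006, 0.897, 0.441, 0.004]
wrist_force: [1.6, -0.4, -1.1]
opening: 0.215
grasp_force: 59.3
delta mm [121.7, -217.4, 55.1] rot [-0.34, 0.333, -1.456] F [1.6, -0.4, -1.1]
[0.36381325 0.07319796 0.28673187]
```

```bash
for i in 1 2 3; do python3 -m pendant '[[[0,0,0,0,-0.113,0.111,-0.485],[0,0,0,0,-0.113,0.111,-0.485],[0,0,0,0,-0.113,0.111,-0.485],[0,0,0,0,-0.113,0.111,-0.485],[0,0,0,0,-0.113,0.111,-0.485]]]' | grep -E 'time|pos|rot'; done; python3 - <<'E'
from h import *
C=np.array([.5576,.0255,.081]);Rc=caseR(.828); Rm=np.c_[Rc[:,1],Rc[:,0],-Rc[:,2]]
delta(C+Rc@np.array([0,.175,.177+.05]),Rm); print(ctrl.get_obs()["q"])
E
```

```text
time_s: 4.47
eef_pos: [0.4583, -0.1541, 0.336]
eef_rot: [0.026, 0.761, 0.644, 0.075]
time_s: 4.88
eef_pos: [0.4585, -0.1543, 0.336]
eef_rot: [0.05, 0.578, 0.802, 0.143]
time_s: 5.3
eef_pos: [0.4586, -0.1545, 0.336]
eef_rot: [0.07, 0.357, 0.909, 0.203]
delta mm [223.2, 71.2, 91.5] rot [-0.004, -0.015, -0.01] F [0.1, -0.9, -1.6]
[-0.70338682  0.02638224  1.95405985  0.46690683  1.19935008 -1.70550119]
```

```bash
python3 -m pendant '[[[0,170,40,20,0,0,0],[0,170,40,20,0,0,0],[0,170,40,20,0,0,0],[0,170,40,20,0,0,0],[0,170,40,20,0,0,0]]]'| grep -E 'time|pos|rot';  python3 -m pendant '[[[0,53,31,71,-0.004,-0.015,-0.01],[0,53,31,71,-0.004,-0.015,-0.01],[0,53,31,71,-0.004,-0.015,-0.01],[0,53,31,71,-0.004,-0.015,-0.01],[0,53,31,71,-0.004,-0.015,-0.01]]]' | grep -E 'time|pos|rot';python3 - <<'E'
from h import *
C=np.array([.5576,.0255,.081]);Rc=caseR(.828); Rm=np.c_[Rc[:,1],Rc[:,0],-Rc[:,2]]
im=ctrl.camera("wrist"); cv2.imwrite("pics/w2.png",im[:,:,::-1]); KT=cam("wrist")
delta(C+Rc@np.array([0,.175,.177+.05]),Rm); print(ctrl.get_obs()["q"])
M=np.array([[33,94,-3],[-33,94,-3],[33,80,2.5],[-33,80,2.5],[0,0,22],[33,80,6],[-33,80,6]])/1000
print(np.round(w2px(KT,C+M@Rc.T)))
E
```

```text
time_s: 5.72
eef_pos: [0.3606, -0.0024, 0.3361]
eef_rot: [0.068, 0.359, 0.908, 0.203]
time_s: 6.13
eef_pos: [0.3637, 0.0731, 0.287]
eef_rot: [0.079, 0.355, 0.91, 0.201]
delta mm [0.8, -0.1, 0.9] rot [0.0, 0.003, -0.0] F [0.2, -0.4, -0.9]
[-0.28797546 -0.25994471  2.32029401  0.48938263  0.93667265 -1.38046016]
[[364. 330.]
 [269. 330.]
 [364. 352.]
 [269. 352.]
 [317. 465.]
 [365. 356.]
 [268. 356.]]
```

View pics/w2.png

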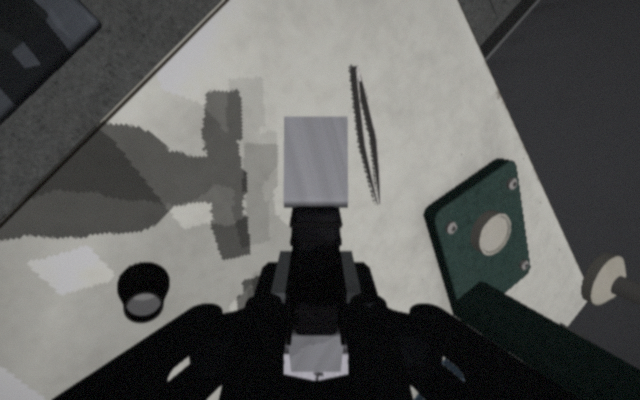

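The wrist view shows the wedge held straight, with its far tip at (316,117) and its near end at (316,355), and the case hidden behind the gripper. I'll check from the scene camera.

```bash
python3 - <<'E'
from h import *
im=ctrl.camera("scene")[:,:,::-1]; KT=cam("scene")
A=cv2.resize(im[175:275,255:385],None,fx=6,fy=6,interpolation=cv2.INTER_CUBIC); cv2.imwrite("pics/s1.png",A)
C=np.array([.5576,.0255,.081]);Rc=caseR(.828)
M=np.array([[33,94,-3],[-33,94,-3],[-33,-94,-3],[33,-94,-3],[0,0,22],[-33,80,6]])/1000
print(np.round((w2px(KT,C+M@Rc.T)-[255,175])*6+2.5).tolist())
o=ctrl.get_obs(); T=Rq(o["eef_rot"]); W=np.array([[-65,13,177],[-65,-13,177],[65,13,177],[65,-13,177]])/1000
print(np.round((w2px(KT,o["eef_pos"]+T.apply(W))-[255,175])*6+2.5).tolist())
P=ctrl.camera_params("wrist");print([np.round(px2w((P["mtx"],P["tool_from_camera"]),p,.176),4) for p in [(285,117),(347,117)]])
E
```

```text
[[310.0, 401.0], [451.0, 416.0], [332.0, 130.0], [203.0, 110.0], [344.0, 214.0], [450.0, 377.0]]
[[415.0, 333.0], [472.0, 339.0], [518.0, 579.0], [578.0, 583.0]]
[array([ 0.0678, -0.0135,  0.176 ]), array([0.0678, 0.012 , 0.176 ])]
```

View pics/s1.png

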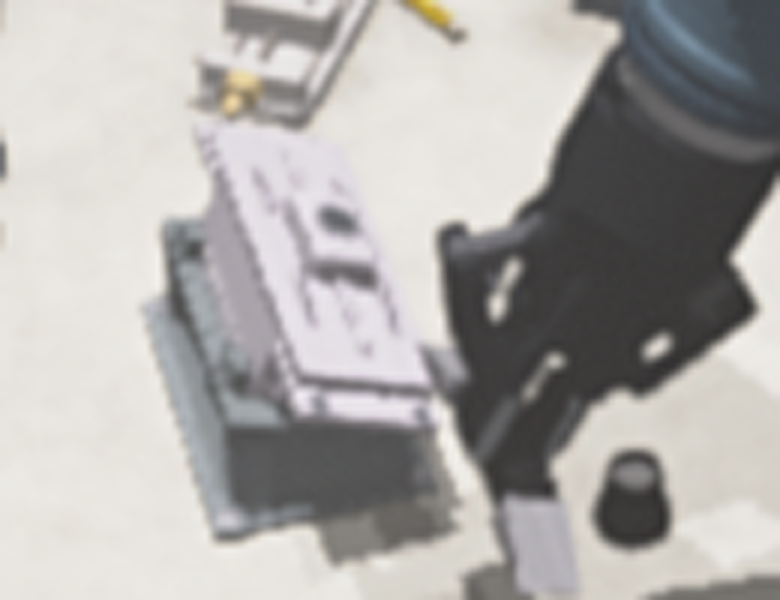

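The scene view shows the ledge's near corners at about (295,412) and (435,425), a few mm uphill of my prediction, and the wedge close to where predicted. That's good enough, so next I go over the bare ledge and feel for contact.

```bash
cat >> h.py <<'E'
C=np.array([.559,.0255,.081]);Rc=caseR(.822); Rm=np.c_[Rc[:,1],Rc[:,0],-Rc[:,2]]
def incase():
    o=ctrl.get_obs(); p=Rc.T@(o["eef_pos"]-C)*1000; print("t",o["time_s"],"case xyz",np.round(p,1),"Fcase",np.round(Rc.T@o["wrist_force"],1),"Tq",np.round(o["torque"],2), "open",round(o["opening"],3))
if __name__=="__main__": incase()
E
python3 - <<'E'
from h import *
incase(); delta(C+Rc@np.array([0,.152,.180]),Rm)
E
```

```text
t 6.2333 case xyz [ -1.7 174.2 229.1] Fcase [-0.7 -0.5 -1.2] Tq [-0.27  0.22  0.01] open 0.214
delta mm [-22.1, 1.5, 49.1] rot [0.001, 0.001, 0.005] F [0.2, -0.4, -1.4]
```

```bash
python3 -m pendant '[[[0,-22,1.5,25,0,0,0],[0,-22,1.5,49,0,0,0],[0,-22,1.5,49,0,0,0],[0,-22,1.5,49,0,0,0]]]'>/dev/null; python3 h.py;  python3 -m pendant '[[[0,0,0,1.5,0,0,0],[0,0,0,1.5,0,0,0],[0,0,0,3,0,0,0],[0,0,0,3,0,0,0]]]'>/dev/null; python3 h.py; python3 -m pendant '[[[0,0,0,1,0,0,0],[0,0,0,1,0,0,0]]]'>/dev/null; python3 h.py
```

```text
t 6.5667 case xyz [ -0.9 152.6 179.2] Fcase [-1.1  0.2 -1.3] Tq [-0.18  0.2  -0.01] open 0.213
t 6.9 case xyz [ -0.  153.1 176.9] Fcase [-0.1  0.7 -1.3] Tq [-0.19  0.19 -0.02] open 0.213
t 7.0667 case xyz [-1.000e-01  1.533e+02  1.755e+02] Fcase [-0.1  0.6 -1.5] Tq [-0.21  0.24 -0.02] open 0.214
```

```bash
for i in 1 2 3 4; do python3 -m pendant '[[[0,0,0,0.7,0,0,0],[0,0,0,0.7,0,0,0]]]'>/dev/null; python3 h.py;done
```

```text
t 7.2333 case xyz [ -0.3 153.4 174.6] Fcase [-0.6 -0.2 -1.4] Tq [-0.19  0.26  0.06] open 0.213
t 7.4 case xyz [ -0.3 153.3 173.8] Fcase [ 0.8  1.  -0.7] Tq [-0.15  0.25  0.04] open 0.214
t 7.5667 case xyz [ -0.3 153.3 173.1] Fcase [-1.7  1.2 -0.8] Tq [-0.29  0.21  0.  ] open 0.218
t 7.7333 case xyz [ -0.2 153.3 172.5] Fcase [-1.5  0.9  5.1] Tq [-0.3   0.25 -0.02] open 0.219
```

```bash
python3 -m pendant '[[[0,-6,0,-0.3,0,0,0],[0,-12,0,-0.3,0,0,0],[0,-12,0,-0.3,0,0,0]]]'>/dev/null; python3 h.py; for i in 1 2 3 4; do python3 -m pendant '[[[0,-1.5,0,0,0,0,0],[0,-1.5,0,0,0,0,0]]]'>/dev/null; python3 h.py;done
```

```text
t 7.9833 case xyz [  0.2 139.7 173.2] Fcase [-1.  -0.3  0.1] Tq [-0.29  0.04 -0.08] open 0.214
t 8.15 case xyz [-1.000e-01  1.392e+02  1.730e+02] Fcase [ 0.3 -1.2  3.5] Tq [-0.39  0.02 -0.11] open 0.216
t 8.3167 case xyz [-1.000e-01  1.382e+02  1.729e+02] Fcase [0.  1.4 6.4] Tq [-0.25  0.28 -0.04] open 0.215
t 8.4833 case xyz [ -0.2 137.1 172.8] Fcase [-0.5  3.8  9.7] Tq [-0.06  0.44  0.15] open 0.214
t 8.65 case xyz [ -0.3 136.3 172.7] Fcase [ 0.3  7.3 14.5] Tq [0.32 0.79 0.47] open 0.214
```

```bash
python3 -m pendant '[[[0,0,0,-0.5,0,0,0],[0,-1.5,0,-0.5,0,0,0],[0,-1.5,0,-0.5,0,0,0]]]'>/dev/null; python3 h.py; for i in 1 2 ; do python3 -m pendant '[[[0,-1.5,0,0,0,0,0],[0,-1.5,0,0,0,0,0]]]'>/dev/null; python3 h.py;done
```

```text
t 8.9 case xyz [ -0.4 135.5 172.9] Fcase [ 0.8  8.9 12. ] Tq [0.7  0.93 0.56] open 0.216
t 9.0667 case xyz [ -0.5 134.8 172.8] Fcase [ 0.6 13.8 18.4] Tq [1.13 1.32 0.88] open 0.216
t 9.2333 case xyz [ -0.6 134.1 172.6] Fcase [ 1.1 18.5 22.2] Tq [1.58 1.67 1.19] open 0.216
```

```bash
python3 -m pendant '[[[0,0,0,-1,0,0,0],[0,0,0,-1,0,0,0]]]'>/dev/null; python3 h.py; python3 -m pendant '[[[0,-1,0,-1,0,0,0],[0,-1,0,-1,0,0,0]]]'>/dev/null; python3 h.py
```

```text
t 9.4 case xyz [ -0.7 133.8 173.4] Fcase [ 1.9 12.8  8.7] Tq [1.38 1.21 0.98] open 0.215
t 9.5667 case xyz [ -1.1 133.  174. ] Fcase [ 2.1 11.1  1.2] Tq [1.34 1.07 0.92] open 0.212
```

```bash
for i in 1 2 3; do python3 -m pendant '[[[0,-1.5,0,-0.2,0,0,0],[0,-1.5,0,-0.2,0,0,0]]]'>/dev/null; python3 h.py; done; python3 - <<'E'
from h import *
im=ctrl.camera("scene")[:,:,::-1]
A=cv2.resize(im[190:260,280:350],None,fx=8,fy=8,interpolation=cv2.INTER_CUBIC); cv2.imwrite("pics/s2.png",A)
E
```

```text
t 9.7333 case xyz [ -1.3 131.8 173.9] Fcase [ 0.4 12.1  2.5] Tq [1.31 1.37 0.92] open 0.217
t 9.9 case xyz [ -1.5 130.5 173.9] Fcase [ 0.1 12.8  1.3] Tq [1.22 1.4  0.95] open 0.219
t 10.0667 case xyz [ -1.6 129.  174. ] Fcase [-0.  12.2  0.4] Tq [1.16 1.4  0.89] open 0.217
```

View pics/s2.png

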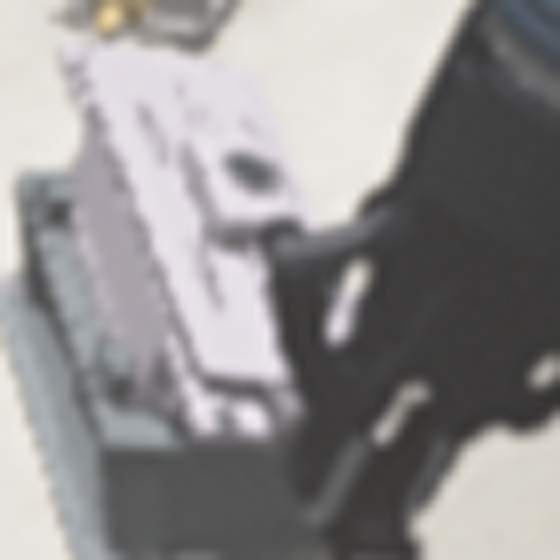

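The crop shows the dark seam at the plate's near end at about (230,390) with the fingers at right. The push held steady at 12 N, so the left end is rising. Now I'll withdraw and measure the lift.

```bash
python3 -m pendant '[[[0,8,0,0,0,0,0],[0,30,0,0,0,0,0],[0,40,0,-3,0,0,0],[0,60,0,-30,0,0,0],[0,60,0,-50,0,0,0]]]'>/dev/null; python3 -m pendant '[[[0,0,0,-50,0,0,0],[0,0,0,-50,0,0,0]]]' >/dev/null; python3 h.py; cat > m.py <<'E'
from h import *
# cover lift measured by tracking patches between first scene/top pics and now
def P(z,y,x=0): return C+Rc@np.array([x,y,z])/1000
def lift():
  for c in ["scene","top"]:
    a=cv2.imread(f"pics/{c}0.png",0); b=cv2.cvtColor(ctrl.camera(c),cv2.COLOR_RGB2GRAY); KT=cam(c)
    cv2.imwrite(f"pics/{c}_{ctrl.get_obs()['time_s']:.1f}.png",b)
    for y in (-65,-40,0,40,65):
      p=w2px(KT,P(6,y))[0]; g=(w2px(KT,P(16,y))[0]-p)/10
      x0,y0=np.round(p).astype(int); r=9
      t=a[y0-r:y0+r+1,x0-r:x0+r+1]; s=b[y0-r-5:y0+r+6,x0-r-5:x0+r+6]
      t4=cv2.resize(t,None,fx=8,fy=8,interpolation=3); s4=cv2.resize(s,None,fx=8,fy=8,interpolation=3)
      m=cv2.matchTemplate(s4,t4,cv2.TM_CCOEFF_NORMED); _,v,_,l=cv2.minMaxLoc(m)
      d=np.array(l)/8-5; print(c,y,"px",d,"score %.2f"%v,"lift mm %.1f"%(d@g/(g@g)),"g",np.round(g,2))
lift()
E
python3 m.py
```

```text
t 10.7 case xyz [  1.  184.8 280.3] Fcase [ 0.7 -0.9 -0.8] Tq [-0.23  0.09 -0.01] open 0.212
scene -65 px [0. 0.] score 1.00 lift mm 0.0 g [ 0.14 -0.28]
scene -40 px [0. 0.] score 0.97 lift mm 0.0 g [ 0.14 -0.28]
scene 0 px [0. 0.] score 0.96 lift mm 0.0 g [ 0.15 -0.29]
scene 40 px [0. 0.] score 0.96 lift mm 0.0 g [ 0.15 -0.29]
scene 65 px [0. 0.] score 0.94 lift mm 0.0 g [ 0.15 -0.29]
top -65 px [0. 0.] score 0.96 lift mm 0.0 g [0.11 0.04]
top -40 px [0. 0.] score 0.97 lift mm 0.0 g [0.1  0.05]
top 0 px [0. 0.] score 0.96 lift mm 0.0 g [0.09 0.06]
top 40 px [0. 0.] score 0.86 lift mm 0.0 g [0.09 0.07]
top 65 px [0. 0.] score 0.85 lift mm 0.0 g [0.08 0.07]
```

```bash
python3 - <<'E'
from h import *
w=ctrl.camera("wrist")[:,:,::-1]; cv2.imwrite("pics/w3.png",w)
ws=[cv2.imread("pics/w2.png")[60:400,230:400],w[60:400,230:400]]
import glob; s=[cv2.imread("pics/scene0.png"),cv2.imread(glob.glob("pics/scene_10*.png")[0])]
z=[cv2.resize(i[205:255,285:335],(400,400),interpolation=cv2.INTER_NEAREST)[:, :] for i in s]
top=np.hstack(z); wb=np.hstack([cv2.resize(i,(100,200)) for i in ws]+[np.zeros((200,600,3),np.uint8)])
cv2.imwrite("pics/m1.png",np.vstack([top,wb]))
a,b=[cv2.cvtColor(i,cv2.COLOR_BGR2GRAY).astype(int)[205:255,285:335] for i in s]
d=abs(a-b); print("rows",d.sum(1).tolist())
E
```

```text
rows [69, 115, 114, 96, 157, 163, 186, 205, 177, 141, 122, 134, 251, 360, 261, 203, 277, 375, 278, 133, 145, 173, 150, 146, 157, 123, 133, 84, 88, 123, 85, 166, 564, 757, 378, 167, 107, 63, 36, 32, 38, 58, 50, 70, 74, 64, 94, 121, 80, 67]
```

View pics/m1.png

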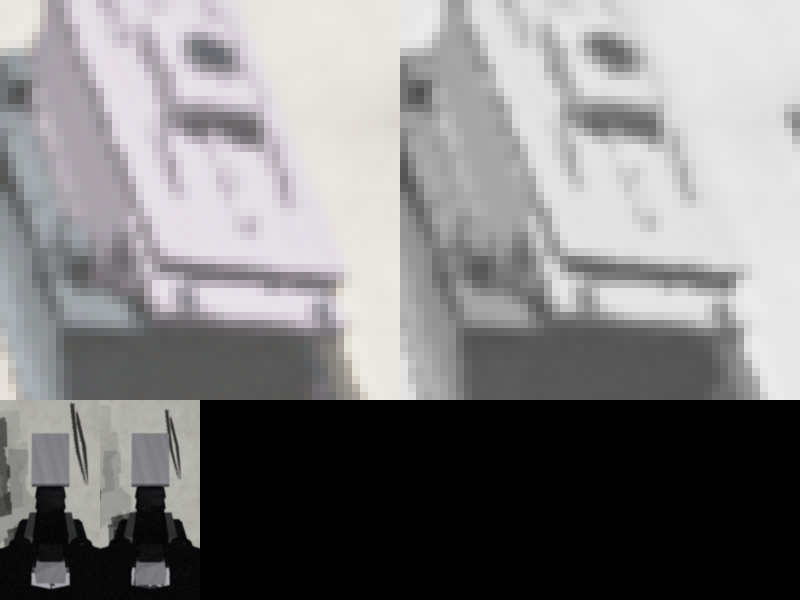

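The mosaic shows the wedge unchanged in the hand. The dark seam strip at the plate end, at about row 268 of the crop, is only slightly thicker than before. So the lift is small, and I'll measure it at subpixel level.

```bash
cat > m.py <<'E'
from h import *
def shift(a,b,x0,y0,rx,ry):
    t=a[y0-ry:y0+ry+1,x0-rx:x0+rx+1].astype(np.float32); s=b[y0-ry:y0+ry+1,x0-rx:x0+rx+1].astype(np.float32)
    W=np.eye(2,3,dtype=np.float32)
    try: cc,W=cv2.findTransformECC(t,s,W,cv2.MOTION_TRANSLATION,(3,200,1e-6),None,1); return W[:,2],cc
    except cv2.error: return np.array([np.nan]*2),0
def lift(c="scene",ref="pics/scene0.png",ys=(-70,-50,0,30,60,75),now=None):
    a=cv2.imread(ref,0); KT=cam(c)
    b=now if now is not None else cv2.cvtColor(ctrl.camera(c),cv2.COLOR_RGB2GRAY)
    cv2.imwrite(f"pics/{c}_{ctrl.get_obs()['time_s']:.1f}.png",b)
    for y in ys:
        P=lambda z:w2px(KT,C+Rc@np.array([0,y,z])/1000)[0]
        p=P(6);g=(P(16)-p)/10; x0,y0=np.round(p).astype(int)
        d,cc=shift(a,b,x0,y0,12,6); print(c,y,(x0,y0),"px",np.round(d,2),"cc %.2f"%cc,"lift %.1f"%(d@g/(g@g)))
    a=a.astype(float);b=b.astype(float)
if __name__=="__main__":
    lift(); 
    a=cv2.imread("pics/scene0.png",0); import glob; b=cv2.imread(sorted(glob.glob("pics/scene_*.png"))[-1],0)
    for cc in (308,312,316,320,324): print(cc,a[233:248,cc].tolist(),b[233:248,cc].tolist())
E
python3 m.py
```

```text
scene -70 (np.int64(302), np.int64(197)) px [ 0.01 -0.02] cc 1.00 lift 0.1
scene -50 (np.int64(304), np.int64(202)) px [ 0.03 -0.07] cc 0.97 lift 0.2
scene 0 (np.int64(309), np.int64(215)) px [ 0.13 -0.3 ] cc 0.89 lift 1.0
scene 30 (np.int64(312), np.int64(222)) px [ 0.09 -0.44] cc 0.75 lift 1.3
scene 60 (np.int64(315), np.int64(230)) px [ 0.02 -0.82] cc 0.98 lift 2.2
scene 75 (np.int64(317), np.int64(235)) px [-0.21 -0.29] cc 0.76 lift 0.5
308 [225, 224, 225, 221, 181, 118, 131, 165, 158, 142, 143, 124, 104, 88, 86] [224, 226, 227, 202, 133, 101, 134, 167, 158, 142, 144, 125, 103, 87, 84]
312 [225, 225, 226, 227, 207, 139, 121, 181, 227, 229, 221, 179, 120, 90, 87] [225, 226, 227, 223, 179, 115, 119, 184, 228, 229, 222, 180, 121, 91, 86]
316 [188, 205, 223, 227, 217, 164, 119, 170, 225, 229, 227, 203, 132, 99, 89] [196, 221, 227, 228, 201, 128, 109, 173, 226, 230, 227, 203, 133, 98, 87]
320 [224, 224, 225, 227, 227, 201, 132, 141, 203, 228, 227, 212, 156, 109, 88] [225, 225, 227, 227, 208, 140, 107, 155, 214, 229, 228, 213, 157, 107, 87]
324 [223, 223, 223, 225, 226, 207, 145, 121, 173, 196, 164, 162, 168, 126, 107] [223, 224, 224, 226, 226, 193, 122, 117, 173, 197, 164, 163, 168, 126, 106]
```

The tilt is clear: zero at the right, about 2.5 mm at the left edge. That gives the calibration tip_y = TCP_y − 64. Next is the right end.

```bash
for i in 1 2; do python3 -m pendant '[[[0,-171,-0.5,0,0,0,0],[0,-171,-0.5,0,0,0,0],[0,-171,-0.5,0,0,0,0],[0,-171,-0.5,0,0,0,0],[0,-171,-0.5,0,0,0,0]]]'>/dev/null; done; python3 - <<'E'
from h import *
incase(); delta(C+Rc@np.array([0,-.156,.178]),Rm); print(ctrl.get_obs()["q"])
E
```

```text
t 11.7333 case xyz [  -1.4 -161.9  272.1] Fcase [-1.  1. -1.] Tq [-0.18  0.28  0.01] open 0.218
delta mm [5.8, 1.5, 94.1] rot [-0.0, -0.001, 0.003] F [-1.1, 0.3, -1.3]
[-0.56730037  0.3222759   1.6282878   0.47222034  1.15241054 -1.57927794]
```

```bash
python3 -m pendant '[[[0,4,1.5,40,0,0,0],[0,4,1.5,80,0,0,0],[0,4,1.5,93,0,0,0],[0,4,1.5,93,0,0,0]]]'>/dev/null; python3 h.py;  python3 -m pendant '[[[0,0,0,2,0,0,0],[0,0,0,2,0,0,0]]]'>/dev/null; python3 h.py; for i in 1 2 3; do python3 -m pendant '[[[0,0,0,0.8,0,0,0],[0,0,0,0.8,0,0,0]]]'>/dev/null; python3 h.py;done
```

```text
t 12.0667 case xyz [   0.3 -149.5  176.2] Fcase [-0.8  0.5 -0.7] Tq [-0.23  0.24  0.02] open 0.218
t 12.2333 case xyz [   3.  -153.1  181.5] Fcase [-0.5 -0.  -1.4] Tq [-0.19  0.17 -0.01] open 0.218
t 12.4 case xyz [   3.2 -153.5  181.8] Fcase [-0.6 -0.3 -1.8] Tq [-0.21  0.25  0.04] open 0.215
t 12.5667 case xyz [   2.8 -153.1  180.2] Fcase [ 0.1  0.1 -2. ] Tq [-0.27  0.2  -0.01] open 0.22
t 12.7333 case xyz [   2.5 -152.7  178.5] Fcase [-0.3  0.4 -1.1] Tq [-0.23  0.26  0.02] open 0.215
```

```bash
python3 -m pendant '[[[0,0,-2,2,0,0,0],[0,0,-2,3.5,0,0,0],[0,0,-2,3.5,0,0,0]]]'>/dev/null; python3 h.py; for i in 1 2 3 4; do python3 -m pendant '[[[0,0,0,0.7,0,0,0],[0,0,0,0.7,0,0,0]]]'>/dev/null; python3 h.py;done
```

```text
t 12.9833 case xyz [   0.2 -152.6  174.3] Fcase [-1.3  0.7 -0.1] Tq [-0.26  0.3   0.03] open 0.211
t 13.15 case xyz [   0.5 -152.7  174. ] Fcase [-1.5  0.2  1.4] Tq [-0.16  0.43  0.14] open 0.215
t 13.3167 case xyz [   0.6 -152.8  173.6] Fcase [-1.9  1.2  2.3] Tq [-0.09  0.65  0.35] open 0.213
t 13.4833 case xyz [   0.6 -152.9  173.1] Fcase [-2.5  1.2  7. ] Tq [-0.01  0.86  0.45] open 0.217
t 13.65 case xyz [   0.6 -153.   172.4] Fcase [-3.3  1.   6.1] Tq [-0.09  0.75  0.41] open 0.213
```

```bash
python3 -m pendant '[[[0,0,0,-0.8,0,0,0],[0,6,0,-0.8,0,0,0],[0,12,0,-0.8,0,0,0],[0,12,0,-0.8,0,0,0]]]'>/dev/null; python3 h.py; for i in 1 2 3 4 5; do python3 -m pendant '[[[0,1.5,0,0,0,0,0],[0,1.5,0,0,0,0,0]]]'>/dev/null; python3 h.py;done
```

```text
t 13.9833 case xyz [   0.7 -139.8  172.9] Fcase [-1.7  1.8  5.9] Tq [0.05 0.57 0.25] open 0.215
t 14.15 case xyz [   0.7 -139.2  173.1] Fcase [ 0.4 -1.2  5. ] Tq [-0.08  0.25  0.08] open 0.212
t 14.3167 case xyz [   0.6 -137.9  173. ] Fcase [ 0.2 -2.2  5.2] Tq [-0.09  0.2   0.01] open 0.219
t 14.4833 case xyz [   0.6 -136.6  173.2] Fcase [-0.2 -2.7  5. ] Tq [-0.38  0.04 -0.07] open 0.214
t 14.65 case xyz [   0.6 -135.6  173.4] Fcase [-1.5 -5.6  5.2] Tq [-0.56 -0.11 -0.26] open 0.212
t 14.8167 case xyz [   0.6 -134.8  173.7] Fcase [-0.8 -7.5  3.3] Tq [-0.95 -0.49 -0.45] open 0.215
```

```bash
for i in 1 2 3 4 5; do python3 -m pendant '[[[0,1.5,0,-0.1,0,0,0],[0,1.5,0,-0.1,0,0,0]]]'>/dev/null; python3 h.py;done; python3 -c "
from m import *;lift()"
```

```text
t 14.9833 case xyz [   0.6 -133.9  174. ] Fcase [  0.1 -10.6   2.3] Tq [-1.32 -0.91 -0.75] open 0.21
t 15.15 case xyz [   0.6 -132.5  174.1] Fcase [ -0.3 -10.8   0.1] Tq [-1.28 -0.97 -0.8 ] open 0.214
t 15.3167 case xyz [   0.6 -131.   174.2] Fcase [ -0.3 -11.4  -0.8] Tq [-1.33 -1.07 -0.79] open 0.22
t 15.4833 case xyz [   0.6 -129.4  174.2] Fcase [ -0.6 -12.   -0.5] Tq [-1.36 -1.02 -0.89] open 0.211
t 15.65 case xyz [   0.5 -127.9  174.2] Fcase [ -0.8 -11.2  -1.2] Tq [-1.27 -0.98 -0.78] open 0.213
scene -70 (np.int64(302), np.int64(197)) px [ 0.17 -0.5 ] cc 0.63 lift 1.7
scene -50 (np.int64(304), np.int64(202)) px [nan nan] cc 0.00 lift nan
scene 0 (np.int64(309), np.int64(215)) px [-0.01  0.04] cc 0.69 lift -0.1
scene 30 (np.int64(312), np.int64(222)) px [ 0.11 -0.41] cc 0.75 lift 1.3
scene 60 (np.int64(315), np.int64(230)) px [nan nan] cc 0.00 lift nan
scene 75 (np.int64(317), np.int64(235)) px [-0.03 -0.06] cc 0.99 lift 0.1
```

```bash
ls pics; python3 - <<'E'
import cv2,glob
a=cv2.imread("pics/scene0.png",0);b=cv2.imread("pics/scene_10.8.png",0);import os
c=cv2.imread(max(glob.glob("pics/scene_1*.png"),key=os.path.getmtime),0)
for k in (312,316,320):
  for i in (a,b,c): print(k,i[225:248,k].tolist())
E
```

```text
m1.png
s1.png
s2.png
scene0.png
scene_10.8.png
scene_10.9.png
scene_15.7.png
top0.png
top_10.8.png
w1.png
w2.png
w3.png
z1.png
z2.png
312 [215, 205, 196, 207, 219, 223, 225, 225, 225, 225, 226, 227, 207, 139, 121, 181, 227, 229, 221, 179, 120, 90, 87]
312 [216, 207, 213, 219, 223, 226, 226, 225, 225, 226, 227, 223, 179, 114, 118, 184, 228, 229, 222, 180, 121, 90, 86]
312 [206, 205, 211, 219, 221, 223, 225, 226, 225, 225, 227, 228, 202, 128, 117, 181, 227, 229, 221, 180, 120, 88, 84]
316 [228, 226, 226, 227, 227, 226, 218, 198, 188, 205, 223, 227, 217, 164, 119, 170, 225, 229, 227, 203, 132, 99, 89]
316 [228, 227, 227, 225, 224, 222, 211, 192, 197, 222, 228, 228, 201, 127, 110, 173, 226, 229, 228, 204, 133, 98, 88]
316 [227, 225, 226, 224, 222, 218, 201, 185, 185, 214, 225, 226, 213, 154, 110, 152, 212, 228, 227, 202, 132, 97, 86]
320 [202, 186, 170, 171, 181, 199, 217, 223, 224, 224, 225, 227, 227, 201, 132, 141, 203, 228, 227, 212, 156, 109, 88]
320 [188, 174, 177, 182, 196, 215, 223, 225, 225, 225, 227, 227, 209, 140, 107, 154, 214, 230, 228, 213, 157, 108, 85]
320 [180, 180, 180, 183, 196, 213, 221, 224, 224, 225, 225, 228, 226, 194, 123, 117, 180, 221, 212, 183, 137, 100, 85]
```

```bash
for i in 1 2 3; do python3 -m pendant '[[[0,1.3,0,0,0,0,0],[0,1.3,0,0,0,0,0]]]'>/dev/null; python3 h.py;done
```

```text
t 15.8667 case xyz [   0.5 -126.4  174.1] Fcase [ -0.1 -10.2  -1. ] Tq [-1.23 -0.92 -0.65] open 0.214
t 16.0333 case xyz [   0.4 -125.1  174. ] Fcase [ -0.5 -10.1  -1.1] Tq [-1.22 -0.94 -0.72] open 0.216
t 16.2 case xyz [   0.4 -123.6  173.9] Fcase [-0.6 -8.4 -0.9] Tq [-1.12 -0.77 -0.7 ] open 0.216
```

```bash
python3 -m pendant '[[[0,0.8,0,0,0,0,0],[0,0.8,0,0,0,0,0]]]'>/dev/null; python3 h.py; python3 -m pendant '[[[0,0.6,0,0,0,0,0],[0,0.6,0,0,0,0,0]]]'>/dev/null; python3 h.py
```

```text
t 16.3667 case xyz [   0.4 -122.9  173.9] Fcase [ 0.8 -9.2 -0.7] Tq [-1.15 -0.82 -0.66] open 0.215
t 16.5333 case xyz [   0.3 -121.5  173.6] Fcase [ 0.1 -6.5  4. ] Tq [-0.84 -0.47 -0.44] open 0.21
```

```bash
python3 -m pendant '[[[0,-8,0,0,0,0,0],[0,-30,0,0,0,0,0],[0,-40,0,-3,0,0,0],[0,-60,0,-30,0,0,0],[0,-60,0,-70,0,0,0]]]'>/dev/null; python3 -m pendant '[[[0,-40,0,-60,0,0,0],[0,-40,0,-60,0,0,0]]]'>/dev/null;python3 -c "
from m import *;incase();lift()"
```

```text
t 17.1167 case xyz [   0.9 -221.   304.9] Fcase [ 0.1 -0.7 -0.7] Tq [-0.27  0.11  0.03] open 0.215
scene -70 (np.int64(302), np.int64(197)) px [ 0.58 -0.5 ] cc 0.95 lift 2.2
scene -50 (np.int64(304), np.int64(202)) px [nan nan] cc 0.00 lift nan
scene 0 (np.int64(309), np.int64(215)) px [ 0.45 -0.55] cc 0.85 lift 2.2
scene 30 (np.int64(312), np.int64(222)) px [ 0.19 -0.63] cc 0.97 lift 2.0
scene 60 (np.int64(315), np.int64(230)) px [nan nan] cc 0.00 lift nan
scene 75 (np.int64(317), np.int64(235)) px [ 0.08 -0.05] cc 0.97 lift 0.2
```

```bash
cat > f.py <<'E'
from h import *
from scipy.optimize import minimize
X,Y=np.meshgrid(np.arange(-31,32,1.),np.arange(-84,85,1.)); X=X.ravel();Y=Y.ravel()
Z=np.where((abs(X)<15)&(abs(Y)<23),22,6.)
k=abs(Y)<79; X,Y,Z=X[k],Y[k],Z[k]
def samp(i,p): return cv2.remap(i,p[:,0].astype(np.float32)[:,None],p[:,1].astype(np.float32)[:,None],cv2.INTER_CUBIC).ravel()
def fit(cs=("scene",),fresh=True):
    D=[]
    for c in cs:
        a=cv2.imread(f"pics/{c}0.png",0).astype(np.float32); b=cv2.cvtColor(ctrl.camera(c),cv2.COLOR_RGB2GRAY).astype(np.float32)
        KT=cam(c); D.append((KT,b,samp(a,w2px(KT,C+np.c_[X,Y,Z]@Rc.T/1000))))
    def cost(v):
        e=0
        for KT,b,r in D:
            z=Z+v[0]*(Y+46)/92+v[1]*(46-Y)/92
            s=samp(b,w2px(KT,C+np.c_[X,Y+v[2],z]@Rc.T/1000)); d=abs(s-r); e+=np.minimum(d,40).mean()
        return e
    best=min((minimize(cost,[l,r,0],method="Nelder-Mead",options=dict(initial_simplex=[[l,r,0],[l+1,r,0],[l,r+1,0],[l,r,.5]])) for l in (0,2,4.5) for r in (0,2,4.5)),key=lambda m:m.fun)
    v=best.x; print(cs,"L,R clip lift",np.round(v,2),"cost %.2f (rest %.2f)"%(best.fun,cost([0,0,0])),"edge diff",round(1.63*(v[0]-v[1]),1))
if __name__=="__main__": fit(("scene",)); fit(("top",)); fit(("scene","top"))
E
python3 f.py
```

```text
('scene',) L,R clip lift [2.11 2.9  0.34] cost 4.33 (rest 8.49) edge diff -1.3
('top',) L,R clip lift [3.77 6.88 1.1 ] cost 13.76 (rest 15.40) edge diff -5.1
('scene', 'top') L,R clip lift [2.44 3.44 0.97] cost 18.84 (rest 23.99) edge diff -1.6
```

```bash
for i in 1 2; do python3 -m pendant '[[[0,202,0,0,0,0,0],[0,202,0,0,0,0,0],[0,202,0,0,0,0,0],[0,202,0,0,0,0,0],[0,202,0,0,0,0,0]]]'>/dev/null; done; python3 -m pendant '[[[0,0,0,0,0,0,0],[0,0,0,0,0,0,0]]]'>/dev/null; python3 h.py; python3 f.py
```

```text
t 18.3667 case xyz [ -2.9 186.4 301.9] Fcase [-0.9 -1.4 -0.9] Tq [-0.34  0.12  0.01] open 0.217
('scene',) L,R clip lift [2.04 2.93 0.33] cost 4.01 (rest 8.14) edge diff -1.4
('top',) L,R clip lift [1.66 5.31 0.59] cost 6.21 (rest 8.14) edge diff -5.9
('scene', 'top') L,R clip lift [2.11 3.37 0.55] cost 10.53 (rest 16.29) edge diff -2.1
```

```bash
cat > f2.py <<'E'
import f; from f import *
from scipy.optimize import minimize
def run(c="scene"):
    a=cv2.imread(f"pics/{c}0.png",0).astype(np.float32); b=cv2.cvtColor(ctrl.camera(c),cv2.COLOR_RGB2GRAY).astype(np.float32); cv2.imwrite("pics/last.png",b)
    KT=cam(c)
    x,y=np.meshgrid(np.arange(-40,41,1.),np.arange(-86,86,1.)); x=x.ravel();y=y.ravel()
    for nm,k in (("right",(y<-48)&(y>-85)&(x>-38)),("mid",abs(y)<26),("left",(y>48)&(y<79)),("all",abs(y)<80)):
        xs,ys=x[k],y[k]; zs=np.where((abs(xs)<15)&(abs(ys)<23),22,6.)
        r=samp(a,w2px(KT,C+np.c_[xs,ys,zs]@Rc.T/1000))
        def s(h,dx,dy,t): return samp(b,w2px(KT,C+np.c_[xs+dx,ys+dy,zs+h+t*ys/46]@Rc.T/1000))
        out=[]
        for h in np.arange(0,7.1,.5):
            m=min((minimize(lambda v:np.minimum(abs(s(h,v[0],v[1],v[2] if nm=="all" else 0)-r),60).mean()+.3*(v[0]**2+v[1]**2),[0,0,t0],method="Nelder-Mead") for t0 in ((0,) if nm!="all" else (-1.5,0,1))),key=lambda m:m.fun); out.append((float(h),round(m.fun,2),np.round(m.x,1).tolist()))
        b0=min(out,key=lambda o:o[1]); print(nm,"best",b0,[o[1] for o in out])
run()
E
python3 f2.py
```

```text
right best (2.0, np.float64(4.92), [-0.0, 0.0, 0.0]) [np.float64(7.17), np.float64(6.16), np.float64(5.41), np.float64(5.03), np.float64(4.92), np.float64(5.02), np.float64(5.41), np.float64(6.09), np.float64(6.93), np.float64(6.49), np.float64(8.84), np.float64(7.84), np.float64(10.77), np.float64(11.09), np.float64(12.42)]
mid best (2.5, np.float64(4.58), [0.0, 0.0, -0.0]) [np.float64(11.44), np.float64(6.72), np.float64(6.83), np.float64(5.26), np.float64(5.13), np.float64(4.58), np.float64(4.88), np.float64(5.64), np.float64(6.79), np.float64(7.08), np.float64(7.21), np.float64(8.55), np.float64(9.5), np.float64(13.45), np.float64(11.98)]
left best (1.0, np.float64(2.27), [0.0, -0.0, 0.0]) [np.float64(2.72), np.float64(2.39), np.float64(2.27), np.float64(2.41), np.float64(2.57), np.float64(2.78), np.float64(4.38), np.float64(5.17), np.float64(4.24), np.float64(4.7), np.float64(5.45), np.float64(8.03), np.float64(7.3), np.float64(9.16), np.float64(9.64)]
all best (2.5, np.float64(4.22), [0.0, 0.0, -0.6]) [np.float64(7.36), np.float64(5.46), np.float64(4.82), np.float64(4.94), np.float64(4.34), np.float64(4.22), np.float64(4.55), np.float64(4.96), np.float64(5.4), np.float64(5.83), np.float64(6.84), np.float64(8.59), np.float64(8.57), np.float64(9.61), np.float64(10.4)][ WARN:0@1.663] global loadsave.cpp:1063 imwrite_ Unsupported depth image for selected encoder is fallbacked to CV_8U.
```

```bash
python3 - <<'E'
from h import *
a=cv2.imread("pics/scene0.png"); b=cv2.imread("pics/last.png"); 
f=lambda i,r,c,h,w:cv2.resize(i[r:r+h,c:c+w],(w*10,h*10),interpolation=cv2.INTER_NEAREST)
n=ctrl.camera("scene")[:,:,::-1]; cv2.imwrite("pics/scene_b.png",n); a=a
A=np.vstack([np.hstack([f(i,r,c,30,40) for i in (a,n)]) for r,c in ((190,284),(222,295))]); cv2.imwrite("pics/m2.png",A)
E
```

```text
(no output)
```

View pics/m2.png

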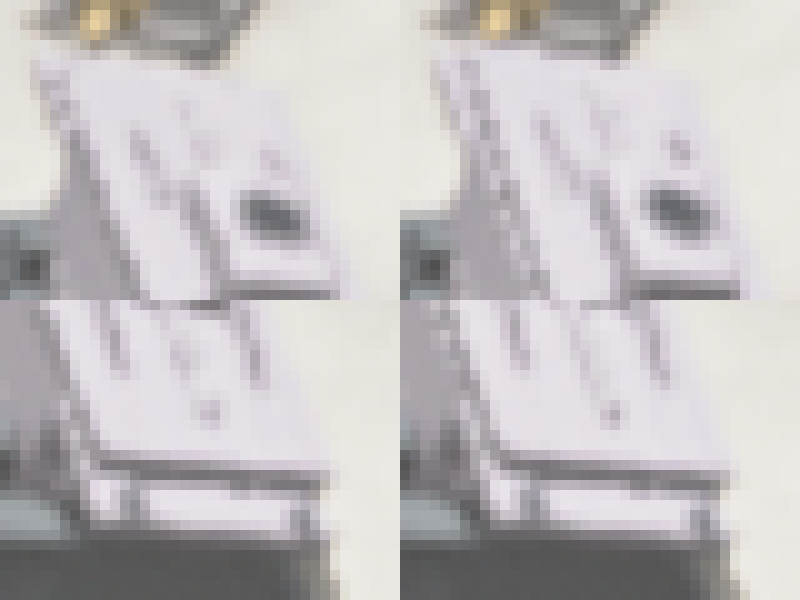

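The mosaic shows the far (right) end's plate edge up about 1 px, with a pale seam now along the side from (460,60), and the near end slightly raised. Raising the left end is safe for either value of R, so I'll do that next.

```bash
python3 - <<'E'
from h import *
incase(); delta(C+Rc@np.array([0,.154,.178]),Rm)
E
python3 -m pendant '[[[0,-16,3,40,0,0,0],[0,-32,3,80,0,0,0],[0,-32,3,115,0,0,0],[0,-32,3,122,0,0,0],[0,-32,3,122,0,0,0]]]'>/dev/null; python3 h.py;  python3 -m pendant '[[[0,0,0,0,0,0,0],[0,0,0,0,0,0,0]]]'>/dev/null; python3 h.py
```

```text
t 18.6667 case xyz [ -2.3 182.8 303.2] Fcase [-0.8 -0.3 -1.2] Tq [-0.24  0.22  0.04] open 0.215
delta mm [-29.0, 2.1, 125.1] rot [0.0, -0.002, 0.006] F [0.1, -0.4, -1.4]
t 19.0833 case xyz [ -0.5 152.6 178.7] Fcase [-0.4  0.2 -0.4] Tq [-0.23  0.21  0.03] open 0.218
t 19.25 case xyz [  2.  150.8 182.9] Fcase [ 0.4 -0.3 -1.4] Tq [-0.26  0.19 -0.05] open 0.213
```

```bash
python3 -m pendant '[[[0,1,-1.5,4,0,0,0],[0,1,-1.5,8,0,0,0],[0,1,-1.5,8,0,0,0]]]'>/dev/null; python3 h.py;  for i in 1 2 3; do python3 -m pendant '[[[0,0,0,0.8,0,0,0],[0,0,0,0.8,0,0,0]]]'>/dev/null; python3 h.py; done
```

```text
t 19.5 case xyz [ -0.  152.5 174.1] Fcase [-0.9  0.  -1.3] Tq [-0.2   0.2   0.07] open 0.214
t 19.6667 case xyz [  0.  152.4 173.2] Fcase [-1.2  1.8  4.3] Tq [-0.29  0.26  0.04] open 0.215
t 19.8333 case xyz [1.000e-01 1.524e+02 1.723e+02] Fcase [-1.3  3.5 10.9] Tq [-0.31  0.27 -0.05] open 0.213
t 20.0 case xyz [1.000e-01 1.524e+02 1.716e+02] Fcase [-1.6  3.8  9.8] Tq [-0.22  0.22 -0.05] open 0.217
```

```bash
python3 -m pendant '[[[0,0,0,-1.4,0,0,0],[0,-7,0,-1.4,0,0,0],[0,-13,0,-1.4,0,0,0],[0,-13,0,-1.4,0,0,0]]]'>/dev/null; python3 h.py;  for i in 1 2 3 4 5 6; do python3 -m pendant '[[[0,-1.5,0,0,0,0,0],[0,-1.5,0,0,0,0,0]]]'>/dev/null; python3 h.py; done
```

```text
t 20.3333 case xyz [  0.2 138.  172.9] Fcase [-0.6 -1.   1.8] Tq [-0.37  0.   -0.09] open 0.217
t 20.5 case xyz [ -0.  137.5 172.6] Fcase [-0.4  0.1  5.2] Tq [-0.36  0.05 -0.1 ] open 0.214
t 20.6667 case xyz [-1.000e-01  1.368e+02  1.725e+02] Fcase [-1.3  4.2  9.6] Tq [-0.04  0.38  0.15] open 0.212
t 20.8333 case xyz [ -0.2 136.1 172.4] Fcase [ 0.2  7.8 13.2] Tq [0.39 0.74 0.44] open 0.214
t 21.0 case xyz [ -0.3 135.4 172.2] Fcase [ 1.3 10.7 16.9] Tq [0.78 0.99 0.64] open 0.212
t 21.1667 case xyz [ -0.4 134.8 172. ] Fcase [ 1.6 16.5 21.2] Tq [1.29 1.39 0.96] open 0.215
t 21.3333 case xyz [ -0.6 133.8 171.8] Fcase [ 1.8 19.2 21.6] Tq [1.47 1.56 1.08] open 0.214
```

```bash
python3 -m pendant '[[[0,0,0,-1.5,0,0,0],[0,0,0,-1.5,0,0,0]]]'>/dev/null; python3 h.py;  for i in 1 2 3 4; do python3 -m pendant '[[[0,-1.5,0,-0.2,0,0,0],[0,-1.5,0,-0.2,0,0,0]]]'>/dev/null; python3 h.py; done
```

```text
t 21.5 case xyz [ -0.9 133.4 173. ] Fcase [2.8 9.8 2.5] Tq [1.14 0.97 0.85] open 0.215
t 21.6667 case xyz [ -1.1 132.3 172.9] Fcase [ 0.5 12.9  5.6] Tq [1.15 1.29 0.88] open 0.213
t 21.8333 case xyz [ -1.3 131.  172.9] Fcase [ 0.5 13.3  5.3] Tq [1.17 1.45 0.95] open 0.215
t 22.0 case xyz [ -1.4 129.7 173. ] Fcase [ 0.8 13.6  5.2] Tq [1.18 1.5  0.92] open 0.215
t 22.1667 case xyz [ -1.5 128.2 173.1] Fcase [ 0.7 11.7  3.9] Tq [1.11 1.51 0.9 ] open 0.216
```

```bash
for i in 1 2 3 4; do python3 -m pendant '[[[0,-1.4,0,-0.1,0,0,0],[0,-1.4,0,-0.1,0,0,0]]]'>/dev/null; python3 h.py; done; python3 f2.py 2>/dev/null
```

```text
t 22.3333 case xyz [ -1.5 126.8 173.2] Fcase [-0.  11.5  3.1] Tq [1.   1.57 0.85] open 0.218
t 22.5 case xyz [ -1.5 125.1 173.3] Fcase [-1.4 -0.4 -2.3] Tq [-0.17  0.26  0.03] open 0.218
t 22.6667 case xyz [ -0.3 120.6 174.7] Fcase [ 0.1  0.6 -1.8] Tq [-0.18  0.31  0.04] open 0.212
t 22.8333 case xyz [  0.  118.6 175.2] Fcase [-1.7  0.5 -1.9] Tq [-0.17  0.24  0.05] open 0.209
right best (0.5, np.float64(3.95), [-0.0, 0.0, 0.0]) [np.float64(4.65), np.float64(3.95), np.float64(4.11), np.float64(4.6), np.float64(5.23), np.float64(5.97), np.float64(6.85), np.float64(7.85), np.float64(8.88), np.float64(9.92), np.float64(10.9), np.float64(11.81), np.float64(12.66), np.float64(13.4), np.float64(14.08)]
mid best (7.0, np.float64(15.9), [0.0, -0.0, 0.0]) [np.float64(33.17), np.float64(32.24), np.float64(31.27), np.float64(30.24), np.float64(29.16), np.float64(25.93), np.float64(26.78), np.float64(25.45), np.float64(24.01), np.float64(21.08), np.float64(20.84), np.float64(17.93), np.float64(16.36), np.float64(16.68), np.float64(15.9)]
left best (7.0, np.float64(42.73), [0.0, -0.0, 0.0]) [np.float64(46.21), np.float64(45.99), np.float64(45.71), np.float64(45.4), np.float64(45.07), np.float64(44.8), np.float64(44.55), np.float64(44.3), np.float64(44.05), np.float64(43.86), np.float64(43.71), np.float64(43.52), np.float64(43.3), np.float64(43.03), np.float64(42.73)]
all best (6.5, np.float64(20.2), [-0.0, -0.0, 2.6]) [np.float64(29.04), np.float64(28.55), np.float64(28.01), np.float64(27.4), np.float64(26.77), np.float64(26.1), np.float64(24.89), np.float64(23.59), np.float64(23.48), np.float64(22.29), np.float64(21.99), np.float64(21.17), np.float64(20.55), np.float64(20.2), np.float64(20.22)]
```

The left end has let go: the force dropped to zero. I'll withdraw straight away.

```bash
python3 -m pendant '[[[0,8,0,0.8,0,0,0],[0,30,0,0,0,0,0],[0,42,0,-3,0,0,0],[0,65,0,-30,0,0,0],[0,68,0,-100,0,0,0]]]'>/dev/null; python3 -m pendant '[[[0,0,0,-60,0,0,0],[0,0,0,-60,0,0,0],[0,0,0,-60,0,0,0]]]'>/dev/null;python3 h.py; python3 f.py; python3 f2.py 2>/dev/null
```

```text
t 23.55 case xyz [  0.9 184.9 310.8] Fcase [ 0.2 -1.5 -1. ] Tq [-0.22  0.2  -0.04] open 0.218
('scene',) L,R clip lift [5.62 4.14 1.04] cost 3.79 (rest 12.13) edge diff 2.4
('top',) L,R clip lift [6.35 5.74 0.47] cost 6.02 (rest 10.56) edge diff 1.0
('scene', 'top') L,R clip lift [5.65 4.45 0.87] cost 10.27 (rest 22.68) edge diff 2.0
right best (1.0, np.float64(4.2), [0.0, 0.0, 0.0]) [np.float64(5.58), np.float64(4.64), np.float64(4.2), np.float64(4.26), np.float64(4.69), np.float64(5.34), np.float64(6.15), np.float64(7.09), np.float64(8.08), np.float64(9.13), np.float64(10.2), np.float64(11.2), np.float64(12.11), np.float64(12.91), np.float64(13.62)]
mid best (4.0, np.float64(3.93), [-0.7, 0.2, 0.2]) [np.float64(14.76), np.float64(12.28), np.float64(13.55), np.float64(12.18), np.float64(10.29), np.float64(7.92), np.float64(5.57), np.float64(5.05), np.float64(3.93), np.float64(4.1), np.float64(4.0), np.float64(4.9), np.float64(6.43), np.float64(6.96), np.float64(7.27)]
left best (4.5, np.float64(1.8), [-0.5, 0.1, 0.2]) [np.float64(7.02), np.float64(6.66), np.float64(7.32), np.float64(5.47), np.float64(5.83), np.float64(5.06), np.float64(3.02), np.float64(3.55), np.float64(2.04), np.float64(1.8), np.float64(1.84), np.float64(1.85), np.float64(2.01), np.float64(3.04), np.float64(2.89)]
all best (4.5, np.float64(3.87), [-0.4, 0.2, 0.3]) [np.float64(10.2), np.float64(10.5), np.float64(8.49), np.float64(7.84), np.float64(6.66), np.float64(5.6), np.float64(4.77), np.float64(4.13), np.float64(3.88), np.float64(3.87), np.float64(3.97), np.float64(5.11), np.float64(5.64), np.float64(6.55), np.float64(7.27)]
```

Left is now at 4.5 mm and right at about 4. I'll re-insert gently at the right to check whether it has let go, and finish it if not.

```bash
for i in 1 2; do python3 -m pendant '[[[0,-169,0,0,0,0,0],[0,-169,0,0,0,0,0],[0,-169,0,0,0,0,0],[0,-169,0,0,0,0,0],[0,-169,0,0,0,0,0]]]'>/dev/null; done; python3 -m pendant '[[[0,0,0,40,0,0,0],[0,0,0,80,0,0,0],[0,0,0,115,0,0,0],[0,0,0,123,0,0,0],[0,0,0,123,0,0,0]]]'>/dev/null; python3 -m pendant '[[[0,0,0,0,0,0,0],[0,0,0,0,0,0,0],[0,0,0,0,0,0,0]]]'>/dev/null; python3 h.py
```

```text
t 25.3 case xyz [   2.9 -153.3  186. ] Fcase [-0.  -0.4 -0.8] Tq [-0.26  0.2   0.03] open 0.221
```

```bash
python3 -m pendant '[[[0,0,-2.5,6,0,0,0],[0,0,-2.5,11,0,0,0],[0,0,-2.5,11,0,0,0],[0,0,-2.5,11,0,0,0]]]'>/dev/null; python3 h.py; for i in 1 2; do python3 -m pendant '[[[0,0,0,0.8,0,0,0],[0,0,0,0.8,0,0,0]]]'>/dev/null; python3 h.py; done
```

```text
t 25.6333 case xyz [  -0.3 -152.9  173.7] Fcase [-1.2 -1.2  5. ] Tq [-0.26  0.49  0.2 ] open 0.214
t 25.8 case xyz [  -0.2 -153.1  173. ] Fcase [-0.7 -1.7  7. ] Tq [-0.12  0.52  0.18] open 0.215
t 25.9667 case xyz [-1.000e-01 -1.531e+02  1.722e+02] Fcase [-0.9 -1.   6.6] Tq [-0.14  0.5   0.13] open 0.219
```

```bash
python3 -m pendant '[[[0,0,0,-1.3,0,0,0],[0,8,0,-1.3,0,0,0],[0,16,0,-1.3,0,0,0],[0,16,0,-1.3,0,0,0]]]'>/dev/null; python3 h.py; for i in 1 2 3 4 5; do python3 -m pendant '[[[0,1.5,0,0,0,0,0],[0,1.5,0,0,0,0,0]]]'>/dev/null; python3 h.py;done
```

```text
t 26.3 case xyz [  -0.4 -134.8  172.6] Fcase [-1.1  0.6  8.1] Tq [0.05 0.71 0.24] open 0.219
t 26.4667 case xyz [  -0.3 -134.2  172.9] Fcase [-1.1 -1.   7.3] Tq [-0.2   0.27  0.06] open 0.215
t 26.6333 case xyz [  -0.3 -132.8  172.9] Fcase [-1.1 -2.3  5.9] Tq [-0.27  0.27  0.04] open 0.211
t 26.8 case xyz [  -0.3 -131.4  172.9] Fcase [-0.8 -1.8  6.4] Tq [-0.24  0.2   0.03] open 0.215
t 26.9667 case xyz [  -0.3 -129.9  173. ] Fcase [-1.2 -1.2  5.4] Tq [-0.25  0.19  0.01] open 0.217
t 27.1333 case xyz [  -0.3 -128.4  173. ] Fcase [-1.2 -0.9  6.8] Tq [-0.27  0.19 -0.03] open 0.215
```

```bash
for i in 1 2 3 4; do python3 -m pendant '[[[0,1.3,0,-0.1,0,0,0],[0,1.3,0,-0.1,0,0,0]]]'>/dev/null; python3 h.py;done
```

```text
t 27.3 case xyz [  -0.3 -127.2  173.1] Fcase [-0.9 -2.1  6.5] Tq [-0.3   0.08 -0.04] open 0.217
t 27.4667 case xyz [  -0.3 -125.9  173.1] Fcase [-0.2 -2.5  6. ] Tq [-0.24  0.16 -0.04] open 0.216
t 27.6333 case xyz [  -0.4 -124.7  173.2] Fcase [-0.4 -2.5  6.1] Tq [-0.35  0.1  -0.05] open 0.213
t 27.8 case xyz [  -0.4 -123.5  173.2] Fcase [-0.1 -3.4  6.3] Tq [-0.39 -0.02 -0.1 ] open 0.211
```

```bash
for i in 1 2 3; do python3 -m pendant '[[[0,1.2,0,-0.1,0,0,0],[0,1.2,0,-0.1,0,0,0]]]'>/dev/null; python3 h.py;done
```

```text
t 27.9667 case xyz [  -0.5 -122.3  173.2] Fcase [ 0.1 -4.4  6.3] Tq [-0.36 -0.05 -0.17] open 0.218
t 28.1333 case xyz [  -0.5 -121.1  173.2] Fcase [-0.5 -2.8  6. ] Tq [-0.45 -0.06 -0.2 ] open 0.215
t 28.3 case xyz [  -0.6 -119.9  173.2] Fcase [ 0.5 -3.6  6. ] Tq [-0.45 -0.14 -0.21] open 0.218
```

The right end takes only about 3 N all the way in, so both ends are loose. Next I withdraw, level the tool and put the wedge down.

```bash
python3 -m pendant '[[[0,-8,0,0,0,0,0],[0,-30,0,0,0,0,0],[0,-42,0,-3,0,0,0],[0,-55,0,-30,0,0,0],[0,-60,0,-70,0,0,0]]]'>/dev/null; python3 -m pendant '[[[0,0,0,-40,0,0,0],[0,0,0,-80,0,0,0],[0,0,0,-80,0,0,0],[0,0,0,-80,0,0,0]]]'>/dev/null;python3 h.py; python3 - <<'E'
from f import *
fit(("scene",))
h=.822+np.pi/2; Rd=np.array([[np.cos(h),np.sin(h),0],[np.sin(h),-np.cos(h),0],[0,0,-1]]).T
delta([.45,-.14,.25],Rd)
E
```

```text
t 29.05 case xyz [-1.000e-01 -1.798e+02  3.243e+02] Fcase [ 0.1  0.4 -1.4] Tq [-0.18  0.25  0.01] open 0.209
('scene',) L,R clip lift [5.72 4.38 1.27] cost 3.98 (rest 12.27) edge diff 2.2
delta mm [146.7, -103.9, 86.8] rot [0.437, -0.002, 0.008] F [-1.3, 0.9, -1.6]
```

```bash
python3 -m pendant '[[[0,147,-104,20,0,0,0],[0,147,-104,20,0,0,0],[0,147,-104,20,0,0,0],[0,147,-104,20,0,0,0],[0,147,-104,20,0,0,0]]]'>/dev/null; python3 -m pendant '[[[0,0,0,66,0.437,-0.002,0.008],[0,0,0,66,0.437,-0.002,0.008],[0,0,0,66,0.437,-0.002,0.008],[0,0,0,66,0.437,-0.002,0.008],[0,0,0,66,0.437,-0.002,0.008]]]'; python3 - <<'E'
from h import *
h=.822+np.pi/2; Rd=np.array([[np.cos(h),np.sin(h),0],[np.sin(h),-np.cos(h),0],[0,0,-1]]).T
delta([.45,-.14,.18],Rd)
E
```

```text
time_s: 29.93
eef_pos: [0.4495, -0.1384, 0.2483]
eef_rot: [-0.003, 0.365, 0.931, -0.001]
wrist_force: [0.4, 0.3, -1.2]
opening: 0.215
grasp_force: 60.1
delta mm [-1.7, -0.6, 68.3] rot [-0.003, -0.004, 0.003] F [0.4, 0.3, -1.2]
```

```bash
python3 -m pendant '[[[0,0,0,35,0,0,0],[0,0,0,60,0,0,0],[0,0,0,67,0,0,0],[0,0,0,67,0,0,0],[0,0,0,67,0,0,0]]]'|grep -E "pos|force"; for i in 1 2 3 4; do python3 -m pendant '[[[0,0,0,1.2,0,0,0],[0,0,0,1.2,0,0,0]]]' |grep -E "pos|wrist"; done
```

```text
eef_pos: [0.4503, -0.1406, 0.1839]
wrist_force: [0.2, -0.9, -1.8]
grasp_force: 60.1
eef_pos: [0.4513, -0.1414, 0.1842]
wrist_force: [0.6, -0.4, -1.2]
eef_pos: [0.451, -0.1411, 0.1826]
wrist_force: [-0.1, 0.1, -1.1]
eef_pos: [0.4507, -0.141, 0.1808]
wrist_force: [-0.2, 0.2, -2.4]
eef_pos: [0.4506, -0.1409, 0.1793]
wrist_force: [-0.5, 0.6, -1.6]
```

```bash
for i in 1 2 3; do python3 -m pendant '[[[0,0,0,1,0,0,0],[0,0,0,1,0,0,0]]]' |grep -E "pos|wrist"; done
```

```text
eef_pos: [0.4506, -0.1409, 0.1782]
wrist_force: [-0.6, 0.3, -0.7]
eef_pos: [0.4508, -0.141, 0.1776]
wrist_force: [-1.4, 0.9, 2.0]
eef_pos: [0.451, -0.1411, 0.1774]
wrist_force: [-4.0, 2.6, 12.2]
```

The wedge is on the bench. Now release, rise, and go above the block.

```bash
python3 -m pendant '[[[0.6,0,0,-1,0,0,0],[0.7,0,0,-1,0,0,0],[0.7,0,0,-1,0,0,0],[0.7,0,0,-1,0,0,0],[0.7,0,0,-1,0,0,0]]]'|grep -E "open|wrist"; python3 -m pendant '[[[0.7,0,0,-40,0,0,0],[0.7,0,0,-80,0,0,0],[0.7,0,0,-120,0,0,0],[0.7,0,0,-140,0,0,0],[0.7,0,0,-140,0,0,0]]]'|grep -E "pos|open"; python3 - <<'E'
from h import *
print(ctrl.get_obs()["q"]); delta(C+Rc@np.array([0,-.001,.29]),Rm)
E
```

```text
wrist_force: [-0.3, 0.5, -0.2]
opening: 0.703
eef_pos: [0.4521, -0.1417, 0.3227]
opening: 0.7
[-5.54901034e-01  4.33086309e-02  1.93625394e+00 -1.89835710e-04
  1.14938543e+00 -1.37603126e+00]
delta mm [34.3, 72.7, -21.3] rot [-0.434, 0.012, 0.002] F [-0.4, -0.1, -0.1]
```

```bash
python3 -m pendant '[[[0.7,34,73,-21,-0.434,0.008,0.002],[0.7,34,73,-21,-0.434,0.008,0.002],[0.7,34,73,-21,-0.434,0.008,0.002],[0.7,34,73,-21,-0.434,0.008,0.002],[0.7,34,73,-21,-0.434,0.008,0.002]]]'|grep time; python3 -m pendant '[[[0.7,0,0,0,0,0,0],[0.7,0,0,0,0,0,0],[0.7,0,0,0,0,0,0]]]'|grep time; python3 - <<'E'
from h import *
incase(); im=ctrl.camera("wrist")[:,:,::-1]; KT=cam("wrist")
M=np.array([[15,23,26.5],[-15,23,26.5],[-15,-23,26.5],[15,-23,26.5],[0,0,26.5]])/1000; p=w2px(KT,C+M@Rc.T); print(np.round(p).tolist())
cv2.imwrite("pics/w4.png",im); im=im.copy()
for q in p: cv2.circle(im,tuple(int(v) for v in q),2,(0,0,255),-1)
cv2.imwrite("pics/w4m.png",im)
print([(a["point"][0]*640,a["point"][1]*400,a["confidence"]) for a in ctrl.boxes_of("wrist","cover_block")[:2]]); delta(C+Rc@np.array([0,-.001,.24]),Rm)
E
```

```text
time_s: 32.77
time_s: 33.02
t 33.0167 case xyz [-2.800e+00  2.000e-01  2.848e+02] Fcase [ 0.3 -0.6  0.9] Tq [-0.15  0.17  0.04] open 0.704
[[344.0, 178.0], [300.0, 178.0], [301.0, 241.0], [343.0, 241.0], [322.0, 210.0]]
[(323.96799999999996, 183.4, 0.68)]
delta mm [-1.4, 2.7, 45.0] rot [-0.003, -0.005, -0.004] F [0.4, -0.5, 0.0]
```

View pics/w4m.png

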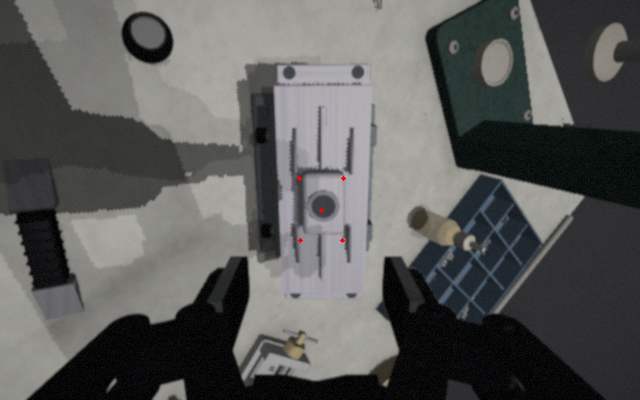

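The wrist view shows the block at (324,203), about 1.5 mm uphill and a few mm towards +y of prediction, with everything well aligned. Descend and grip.

```bash
python3 -m pendant '[[[0.7,1,4,35,-0.003,-0.003,-0.004],[0.7,1.5,4,70,-0.003,-0.003,-0.004],[0.7,1.5,4,92,-0.003,-0.003,-0.004],[0.7,1.5,4,98,-0.003,-0.003,-0.004],[0.7,1.5,4,98,-0.003,-0.003,-0.004]]]'>/dev/null; python3 h.py; python3 -m pendant '[[[0.7,0,0,0,0,0,0],[0.7,0,0,0,0,0,0]]]'>/dev/null; python3 h.py
```

```text
t 33.5333 case xyz [  0.8   3.1 185.6] Fcase [-0.7  0.1  0.4] Tq [-0.16  0.12 -0.02] open 0.704
t 33.7 case xyz [  1.9   1.4 188.5] Fcase [ 0.7 -0.1  0.4] Tq [-0.12  0.13  0.01] open 0.703
```

```bash
python3 -m pendant '[[[0.7,0,-0.5,3.5,0,0,0],[0.7,0,-0.5,3.5,0,0,0],[0.45,0,-0.5,3.5,0,0,0],[0.45,0,-0.5,3.5,0,0,0]]]'>/dev/null; python3 h.py; python3 -m pendant '[[[0.2,0,0,0,0,0,0],[0.2,0,0,0,0,0,0],[0.2,0,0,0,0,0,0],[0.2,0,0,0,0,0,0]]]'; python3 h.py
```

```text
t 34.0333 case xyz [  1.    2.1 184.1] Fcase [-1.1 -0.4  0.2] Tq [-0.11  0.15  0.01] open 0.455
time_s: 34.37
eef_pos: [0.5053, -0.0293, 0.2485]
eef_rot: [0.079, 0.356, 0.909, 0.202]
wrist_force: [-2.3, -0.8, 5.9]
opening: 0.333
grasp_force: 59.3
t 34.3667 case xyz [  1.3   2.  184.2] Fcase [0.5 1.1 6.3] Tq [0.21 0.16 0.11] open 0.333
```

```bash
python3 -m pendant '[[[0,0,0,-2,0,0,0],[0,0,0,-5,0,0,0],[0,0,0,-9,0,0,0],[0,0,0,-14,0,0,0]]]'>/dev/null; python3 h.py; python3 -m pendant '[[[0,0,0,-30,0,0,0],[0,0,0,-60,0,0,0],[0,0,0,-90,0,0,0],[0,0,0,-90,0,0,0],[0,0,0,-90,0,0,0]]]'; python3 h.py;  python3 - <<'E'
from h import *
print(ctrl.get_obs()["q"])
mh=np.deg2rad(8.3); mc=[.5106,-.339]
for h in (mh+np.pi/2,): # cover long axis (tool x) along mat x: headings
    pass
for h in (mh,mh+np.pi):
    Rd=np.array([[np.cos(h),np.sin(h),0],[np.sin(h),-np.cos(h),0],[0,0,-1]]).T
    delta(mc+[.30],Rd)
E
```

```text
t 34.7 case xyz [  0.4   2.7 197.5] Fcase [-0.2  0.2 -1.4] Tq [-0.28  0.22 -0.  ] open 0.335
time_s: 35.12
eef_pos: [0.4752, -0.0624, 0.3437]
eef_rot: [0.081, 0.357, 0.909, 0.202]
wrist_force: [0.3, 0.6, -2.2]
opening: 0.334
grasp_force: 60.3
t 35.1167 case xyz [  1.    1.6 289.4] Fcase [-0.4  0.2 -2.2] Tq [-0.26  0.24  0.02] open 0.334
[-0.51020236 -0.02829022  1.99191833  0.47623578  1.11331441 -1.53235002]
delta mm [-214.1, -180.5, -35.5] rot [0.238, -0.489, 2.205] F [0.3, 0.6, -2.2]
delta mm [-214.1, -180.5, -35.5] rot [0.407, 0.198, -0.878] F [0.3, 0.6, -2.2]
```

```bash
for i in 1 2; do python3 -m pendant '[[[0,0,0,-10,0.204,0.099,-0.439],[0,0,0,-10,0.204,0.099,-0.439],[0,0,0,-10,0.204,0.099,-0.439],[0,0,0,-10,0.204,0.099,-0.439],[0,0,0,-10,0.204,0.099,-0.439]]]'|grep -E "pos|open|grasp"; done; python3 - <<'E'
from h import *
print(ctrl.get_obs()["q"])
h=np.deg2rad(188.3); Rd=np.array([[np.cos(h),np.sin(h),0],[np.sin(h),-np.cos(h),0],[0,0,-1]]).T
delta([.5106,-.339,.26],Rd)
E
```

```text
eef_pos: [0.472, -0.0641, 0.3496]
opening: 0.334
grasp_force: 60.2
eef_pos: [0.471, -0.0659, 0.3595]
opening: 0.338
grasp_force: 60.2
[-3.89168845e-01  4.47230199e-03  1.89409691e+00 -6.04951270e-04
  1.24854230e+00 -2.10723217e+00]
delta mm [0.4, -276.2, 98.9] rot [0.002, -0.005, 0.003] F [-0.2, 0.9, -2.7]
```

```bash
python3 -m pendant '[[[0,0,-180,0,0,0,0],[0,0,-180,0,0,0,0],[0,0,-180,0,0,0,0],[0,0,-180,0,0,0,0],[0,0,-180,0,0,0,0]]]'|grep -E "pos"; python3 -m pendant '[[[0,0,-35,30,0,0,0],[0,0,-70,60,0,0,0],[0,0,-96,90,0,0,0],[0,0,-96,105,0,0,0],[0,0,-96,105,0,0,0]]]'|grep -E "pos"; python3 -m pendant '[[[0,0,0,0,0,0,0],[0,0,0,0,0,0,0],[0,0,0,0,0,0,0]]]'|grep -E "pos|rot|wrist"; python3 - <<'E'
from h import *
print(ctrl.get_obs()["q"])
h=np.deg2rad(188.3); Rd=np.array([[np.cos(h),np.sin(h),0],[np.sin(h),-np.cos(h),0],[0,0,-1]]).T
delta([.5106,-.339,.194],Rd)
E
```

```text
eef_pos: [0.4974, -0.2494, 0.3598]
eef_pos: [0.5087, -0.3397, 0.2487]
eef_pos: [0.5115, -0.339, 0.2571]
eef_rot: [-0.001, -0.073, 0.997, 0.0]
wrist_force: [0.6, -0.4, -1.5]
[-7.78254253e-01  4.29297433e-01  1.61145184e+00 -6.99506834e-04
  1.10165221e+00 -2.49393136e+00]
delta mm [0.9, 0.1, 63.1] rot [0.0, -0.001, 0.0] F [0.6, -0.4, -1.5]
```

```bash
python3 -m pendant '[[[0,0,0,25,0,0,0],[0,0,0,45,0,0,0],[0,0,0,57,0,0,0],[0,0,0,57,0,0,0],[0,0,0,57,0,0,0]]]'|grep -E "pos|wrist"; for i in 1 2 3 4 5 6; do python3 -m pendant '[[[0,0,0,1.3,0,0,0],[0,0,0,1.3,0,0,0]]]' |grep -E "pos|wrist"; done
```

```text
eef_pos: [0.511, -0.3391, 0.1989]
wrist_force: [0.4, 0.0, -1.6]
eef_pos: [0.5113, -0.3399, 0.1986]
wrist_force: [0.2, 0.2, -2.2]
eef_pos: [0.5109, -0.3397, 0.1964]
wrist_force: [-1.0, -0.3, -2.6]
eef_pos: [0.5106, -0.3395, 0.1944]
wrist_force: [1.1, 0.6, -2.5]
eef_pos: [0.5106, -0.3394, 0.1929]
wrist_force: [0.1, -0.5, -2.1]
eef_pos: [0.5107, -0.3395, 0.1919]
wrist_force: [-1.0, -0.9, -1.8]
eef_pos: [0.5108, -0.3396, 0.1918]
wrist_force: [-4.2, 2.2, 9.5]
```

Contact with the mat. Release, retreat and check.

```bash
python3 -m pendant '[[[0.4,0,0,-0.5,0,0,0],[0.7,0,0,-0.5,0,0,0],[0.7,0,0,-0.5,0,0,0],[0.7,0,0,-0.5,0,0,0],[0.7,0,0,-0.5,0,0,0]]]'|grep -E "open|wrist"; python3 -m pendant '[[[0.7,0,0,-15,0,0,0],[0.7,0,0,-50,0,0,0],[0.7,0,0,-90,0,0,0],[0.7,0,0,-130,0,0,0],[0.7,0,0,-130,0,0,0]]]'|grep -E "pos|open"; python3 -m pendant '[[[0.7,0,0,0,0,0,0],[0.7,0,0,0,0,0,0],[0.7,0,0,0,0,0,0]]]'|grep -E "time|wrist"; python3 - <<'E'
from h import *
a=ctrl.camera("wrist")[:,:,::-1]; b=ctrl.camera("top")[:,:,::-1]
cv2.imwrite("pics/fin_w.png",a); cv2.imwrite("pics/fin_t.png",b)
for c,n in (("top","gear_cover"),("top","parts_mat"),("top","pry_wedge"),("top","tin_1"),("top","loupe_1"),("wrist","cover_block"),("wrist","gear_cover")):
    print(c,n,[(round(q["point"][0]*640),round(q["point"][1]*400),round(q["confidence"],2)) for q in ctrl.boxes_of(c,n)[:2]])
print(w2px(cam("wrist"),[.5106,-.339,.033]),w2px(cam("top"),[[.5106,-.339,.03],[.451,-.141,.01]]))
E
```

```text
wrist_force: [-0.4, -0.0, -0.1]
opening: 0.702
eef_pos: [0.5133, -0.3415, 0.3304]
opening: 0.699
time_s: 39.53
wrist_force: [0.2, -0.1, 0.2]
top gear_cover [(411, 215, 0.74)]
top parts_mat [(399, 220, 0.86)]
top pry_wedge [(348, 251, 0.94)]
top tin_1 [(392, 177, 0.64)]
top loupe_1 []
wrist cover_block [(313, 180, 0.68)]
wrist gear_cover [(313, 179, 0.86)]
[[316.53726938 198.40033008]] [[417.54380548 229.0088105 ]
 [346.70030093 248.61260143]]
```

```bash
python3 -c "
from bench import ctrl
print(ctrl.hand_in())"
```

```text
the job is handed in; nothing more can be done
None
```

The job is handed in at about 40 s: both ends of the cover let go, the wedge is on the bench, and the cover is on the mat, block up. When the left clips let go, that end may briefly have stood about 7 mm above the right by my estimate (not measured), over the 6 mm limit; I had no picture views left to check the final placement, so it rests on the detectors and force readings.

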